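# Spot-check a flat heating block with a contact thermometer

### The job

Check how evenly the flat block of the dry heater is warming: with the contact thermometer lying on the bench, held upright so that its foot stands square on the metal, lightly touch the three circles engraved on the block one after another, working from the back corner through the middle to the front corner, and keep the foot still on each for a full second. Its sloping rest is the place to put it down and take it again by the tail end; when all three circles are done, leave it lying in the channel of the rest, stem out through the slotted stop, and let go. Do not drop it or press hard, and leave the tubes and the other things on the bench alone.

Things in the scene. Friction and masses are not known exactly. Their poses are not given: they have to be found in the camera images.
- thermometer: Contact thermometer, about 100 g, loose on the bench, display up: grey rectangular barrel 115 long, 22 wide (y), 20 mm high (z), black sleeve on the rear end, then a 6 mm steel stem with a small foot. Origin: middle of the barrel's underside; x along the barrel to the foot, z up out of the display. Barrel x -57.5 to 57.5 mm; stem and foot on the line y = 0, z = 10 mm. It balances near x = 27 mm.
- tip (a point): Centre of the flat 8 mm face of the thermometer's foot, at x = 117.5, z = 10 mm in the thermometer's frame. The foot is sprung: it gives back along the stem by up to 5 mm, with about 0.6 N at first touch and 3.6 N when fully in; beyond that it is rigid.
- shoulder (a point): The front lower edge of the thermometer's barrel, where the stem comes out: x = 57.5, y = 0, z = 0 mm in the thermometer's frame. It meets the stop of the rest.
- flat_block: Plain smooth aluminium block in the heater, 95 (x) by 76 (y) by 58 mm high, fixed, bare; its top is 88 mm above the bench, 3 mm proud of the housing. Origin: centre of its underside, 30 mm above the bench. x points to the heater's back, y to the left seen from the control panel, z up. It may be in the left or right half of the heater.
- mark_back (a point): Back corner circle: centre of a 14 mm dark engraved circle with a centre dot on the top of the flat block, x = 32, y = 22 mm from the block's middle (back left, seen from the control panel).
- mark_middle (a point): Middle circle: centre of the 14 mm engraved circle in the middle of the flat block's top.
- mark_front (a point): Front corner circle: centre of the 14 mm engraved circle on the flat block's top at x = -32, y = -22 mm from its middle (front right, next the control panel).
- heater: Dry block heater, a white housing 200 mm deep (x), 190 mm wide (y) and 85 mm high, fixed. Origin: centre of its underside; x points to its back. The front 70 mm slopes down to the control panel with display and keys; behind it the chamber holds two aluminium blocks side by side, the flat one and the tube block.
- tube_block: The other aluminium block in the heater, same size, drilled for 20 tubes with some microtubes standing 8 mm above it; fixed. Origin: centre of its underside, 30 mm above the bench. Leave its tubes alone.
- rest: Sloping rest for the thermometer: a dark steel base plate 115 x 76 x 8 mm that carries a steel channel on two narrow brackets; fixed. Origin: on the bench below the channel's stop. x points to the low end of the slope; the base plate spans x = -70 to 46 mm.
- channel: Steel channel of the rest, sloping down at 40 degrees. Origin: mid floor at the stop, 62 mm above the bench; x down the slope, z out of the floor. Floor from x = -60 mm to 0; walls 14 mm high, 30 mm apart; stop 14 mm high with an open 14 mm slot for the stem. The thermometer lies in it display up, axes parallel, shoulder at the stop, its rear 55 mm free above the upper end.
- tube_rack: White block rack with microtubes, 70 x 150 mm, 42 mm high, loose; to be left alone. Origin: centre of its underside.
- calculator: Black desk calculator, 150 x 95 x 14 mm, loose; to be left alone. Origin: centre of its underside.
- reagent_bottle: White plastic bottle with screw cap, 72 mm across and 160 mm high, loose; to be left alone. Origin: centre of its underside.
- tip_box: Blue pipette-tip box with clear lid, 85 x 122 mm, 87 mm high, loose; to be left alone. Origin: centre of its underside.
There are look-alikes about, which are no part of the job. Of the things like the thermometer, leave any that is red; of the rest the larger one is meant.

How it is judged:
By the outcome, as a careful person would: the job done as asked, in the order asked, and still so for the second after the job is handed in, with the robot touching nothing.
It also fails if it takes over 72 s, if anything falls off the work surface, if the arm or the gripper's body presses on something with over 40 N, if the wrist force passes 120 N, or if a joint passes its speed limit or range.

### The arm

A 7-joint arm with a two-finger parallel gripper is mounted at the origin on the work surface. World frame = base frame: x ahead of the robot, y to its left, z up, the work surface at z = 0. Lengths are in m, angles in rad, forces in N, time in s.
With the tool pointing down it reaches from about 0.35 to 0.775 m from the base axis. Payload 3.1 kg.
Tool frame: the origin (TCP) lies midway between the tips of the shut fingers; the grasp point (between the pads) lies 19 mm behind it; z points along the fingers, y is the line along which they close (so a half turn about z gives the same grasp; the last joint's range is limited). The gripper opens to 85 mm and grips with 20 to 120 N. Pads are 22 mm wide; open, the fingers measure 114 mm over their backs; the gripper's body (76 mm by 85 mm) begins 54 mm behind the grasp point. The pads swing forward as they close: fully open they stand 13 mm farther back than shut.
Start: joints at [1.142, 0.311, 0.014, 1.512, -0.004, 1.319, -0.027], TCP at [0.208, -0.509, 0.231] pointing down, gripper open.
Joint ranges: [-2.7, 2.7], [-0.3, 1.91], [-1.27, 1.3], [0.12, 2.57], [-1.44, 4.58], [0.2, 2.03], [-3.05, 3.05]. Speed limits (rad/s): [2.79, 2.79, 3.14, 3.14, 3.14, 3.14, 3.14].

### API

Orientations are given as a unit quaternion [x, y, z, w].
In Python, from bench import r, optics, workorder gives the robot as it stands.
- The arm moves only by the shell command python3 -m creep 'ROWS' [FORCE]. ROWS is JSON, a list that holds one entry, the list of rows, each a list of 7 numbers: the shift along the tool's x, y, z in m, then the turn, a rotation vector about the tool's x, y, z in degrees, then the opening, from 0 (shut) to 1 (fully open). In form: [[[tx, ty, tz, wx, wy, wz, jaw], ...]]. A call has exactly 5 rows; each row is the pose to reach, as a shift and turn from the pose commanded when the call began, along the tool's axes at that moment; what a row does not reach only later rows make up. A row lasts 1/8 s, in which the tool goes at most 62.5 mm and 10.7 degrees, less where a joint would pass 70% of its speed; a pose out of reach is approached as far as the arm can. A call with a gripper value outside its range is refused whole. The fingers move at their own pace and stop on an object; FORCE is the grip in N (left out, the last holds). Time passes only in rows, so rows that repeat a pose let the fingers close, or fill a call up. It gives the time, the measured TCP pose, the force, the opening and the grip force at its end, in the units of the state.
- r.read_state(): the state, without advancing time (a new reading comes with each control period).
- optics.get_image(name): name is "side" or "top" or "wrist"; returns (picture, depth): 480x640x3 uint8, red, green, blue; 480x640 float32, m along the optical axis (not along the pixel's ray), 0 where there is no reading.
- optics.calibration(name): a dict with "vertical_fov" (degrees; the focal length in pixels is half the picture's height over the tangent of half this angle, whatever the lens; pixels are square), "cx", "cy" (the principal point, pixels), "T" (4x4, takes a point from camera to world coordinates). Camera axes: x right, y down, z forward; pixel columns grow to the right and rows downward; lengths in m; the calibration is good to about 2 mm. A picture is of the moment at which its call begins: read the wrist's pose just before it. calibration takes no time and is no camera call; for the wrist camera it gives the pose at the moment of the call.
- workorder.finish_job(): hands the job in; it is judged then, once.
The state is a dict: "clock": time; "qpos": joint angles; "joint_vel": joint speeds; "effort": joint torques, N m; "tcp_pos": TCP position; "tcp_rot": TCP orientation; "contact_force": force on the tool from outside, world axes, zero at the start; "ft_torque": the same for the moment, N m; "finger_gap": opening from 0.0 (shut) to 1.0 (fully open); "grasp_force": force on a finger pad.
Only numpy, scipy, OpenCV 4.12 (cv2) and the standard library are available. Lean on these libraries where they do the work, as an engineer would, in place of code of your own. Each camera call takes 0.05 s, during which the arm holds its last target. There are 200 camera calls.

## Working session

There is one attempt and no reset: what is moved stays moved. The work goes in short steps, Python scripts to look and compute and a shell command to move; the robot and the scene stay as the last step left them, time stands still between calls to the robot, and variables do not carry over. Pictures are saved under pics/ and viewed, at most 10 in all, crops included, and the job is handed in when it is done.

```bash
mkdir -p pics; ls; python3 - <<'E'
from bench import r, optics, workorder
import cv2,numpy as np
s=r.read_state();print(s)
ims=[]
for n in("side","top","wrist"):
    p,d=optics.get_image(n);c=optics.calibration(n)
    np.savez(f"{n}0.npz",p=p,d=d,T=c["T"],f=240/np.tan(np.radians(c["vertical_fov"]/2)),cx=c["cx"],cy=c["cy"])
    print(n,c["vertical_fov"],c["cx"],c["cy"],np.round(c["T"],3).tolist(),(d>0).mean())
    cv2.imwrite(f"pics/{n}0.png",p[...,::-1])
E
```

```text
pics
{'clock': 0.0, 'qpos': array([ 1.14227447,  0.31173341,  0.01400243,  1.51304844, -0.00443723,
        1.31921684, -0.0272107 ]), 'joint_vel': array([-4.97242216e-04, -3.63891916e-04, -8.25414310e-06,  5.12913602e-04,
       -4.11127741e-04, -2.15742255e-03, -3.97536026e-05]), 'effort': array([ 4.44394823e-05, -3.79915130e+01,  1.46189486e-01, -2.30591047e+01,
        1.22966745e-02,  1.37231452e-02, -2.16605503e-05]), 'tcp_pos': array([ 0.20722741, -0.50867623,  0.23022033]), 'tcp_rot': array([ 9.81349143e-01,  1.92230199e-01, -2.59721210e-04, -1.15876853e-03]), 'contact_force': array([-0.43824806, -0.23969389, -0.17457377]), 'ft_torque': array([0.00661712, 0.00189733, 0.00674312]), 'grasp_force': 0.0, 'finger_gap': 1.0016716397114198}
side 49.848709179975216 320.63173051310287 231.36564049177935 [[-0.682, -0.509, 0.525, -0.073], [-0.731, 0.481, -0.484, 0.546], [-0.006, -0.714, -0.7, 0.933], [0.0, 0.0, 0.0, 1.0]] 0.996162109375
top 57.148884537942706 319.490276544357 245.80840264080226 [[-0.02, -0.999, 0.046, 0.489], [-1.0, 0.019, -0.014, -0.029], [0.013, -0.046, -0.999, 1.354], [0.0, 0.0, 0.0, 1.0]] 0.9956966145833334
wrist 61.88243427433797 325.9992908662162 238.80768921681639 [[0.378, -0.886, -0.27, 0.277], [-0.926, -0.361, -0.109, -0.481], [-0.001, 0.292, -0.957, 0.373], [0.0, 0.0, 0.0, 1.0]] 0.9960677083333334
```

View pics/top0.png

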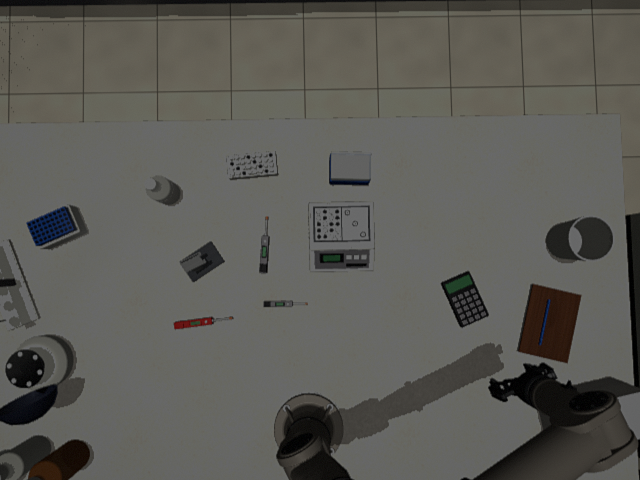

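View pics/side0.png

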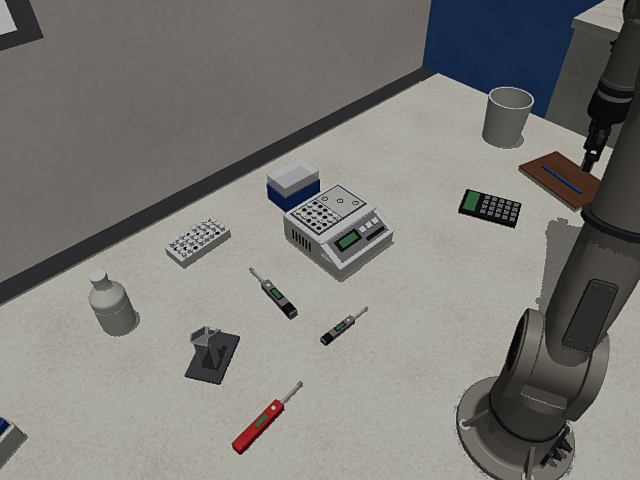

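The top view shows three pen-like things: grey at (265,245), a smaller grey one at (285,304) and a red one at (203,322). The larger grey one at (265,245) is neither red nor the small one, so it fits. The rest is at (202,261). The heater is at (342,237), with the flat block in its right half and circles near (347,212), (355,223) and (362,235).

I'll confirm in an enlarged crop and measure roughly.

```bash
cat > h.py <<'E'
import numpy as np,cv2
def load(n):
    z=np.load(f"{n}.npz"); return {k:z[k] for k in z}
def ray(c,u,v):
    d=c["T"][:3,:3]@np.array([(u-c["cx"])/c["f"],(v-c["cy"])/c["f"],1.]); return c["T"][:3,3],d
def plane(c,u,v,z):
    o,d=ray(c,u,v); return o+d*(z-o[2])/d[2]
def dpt(c,u,v):
    o,d=ray(c,u,v); return o+d*float(c["d"][int(round(v)),int(round(u))])
def cloud(c):
    v,u=np.mgrid[0:480,0:640]; P=np.stack([(u-c["cx"])/c["f"],(v-c["cy"])/c["f"],np.ones(u.shape)],-1)*c["d"][...,None]
    return P@c["T"][:3,:3].T+c["T"][:3,3]
def tri(rs):
    A=0;b=0
    for o,d in rs:
        d=d/np.linalg.norm(d);M=np.eye(3)-np.outer(d,d);A=A+M;b=b+M@o
    return np.linalg.solve(A,b)
E
python3 - <<'E'
from h import *
t=load("top0");s=load("side0")
for c,n in((t,"top"),(s,"side")):
    P=cloud(c)
    for nm,x0,x1,y0,y1 in(("therm",.50,.72,.06,.22),("small",.40,.5,0,.16),("red",.35,.45,.18,.46),("rest",.43,.64,.24,.42),("block",.55,.85,-.25,.05)):
        m=(P[...,0]>x0)&(P[...,0]<x1)&(P[...,1]>y0)&(P[...,1]<y1)&(P[...,2]>.006)
        if m.sum()<5:continue
        Q=P[m]; (cx,cy),wh,a=cv2.minAreaRect(Q[:,:2].astype(np.float32)*1000)
        vv,uu=np.nonzero(m)
        print(n,nm,m.sum(),np.round([cx,cy,*wh,a]),"zmax",Q[:,2].max().round(3),"px",uu.min(),uu.max(),vv.min(),vv.max())
a=cv2.resize(t["p"][180:340,160:390],None,fx=3,fy=3,interpolation=2)[...,::-1]
b=cv2.resize(s["p"][175:405,170:400],None,fx=2.08,fy=2.08,interpolation=2)[...,::-1]
im=np.zeros((480+10,690,3),np.uint8);im[:480]=a*1
cv2.imwrite("pics/crop_top.png",cv2.convertScaleAbs(im,alpha=1.8))
cv2.imwrite("pics/crop_side.png",cv2.resize(s["p"][175:405,170:400],(600,600),interpolation=2)[...,::-1])
E
```

```text
top therm 270 [592. 145. 180. 117.  38.] zmax 0.025 px 233 284 211 263
top small 72 [470. 102. 127.  43.  66.] zmax 0.026 px 252 293 264 286
top rest 641 [536. 333. 144. 185.  28.] zmax 0.113 px 169 223 219 281
top block 4193 [ 694. -107.  288.  292.   89.] zmax 0.102 px 291 385 151 245
side therm 429 [607. 141. 215. 158.   1.] zmax 0.028 px 203 304 246 327
side small 187 [459.  81.  81. 155.   1.] zmax 0.028 px 276 343 284 338
side red 39 [401. 320.  97. 279.   1.] zmax 0.014 px 175 296 343 459
side rest 2060 [532. 327. 191. 170.   1.] zmax 0.115 px 141 247 310 407
side block 5188 [686. -84. 297. 285.  84.] zmax 0.103 px 224 371 157 266
```

View pics/crop_side.png

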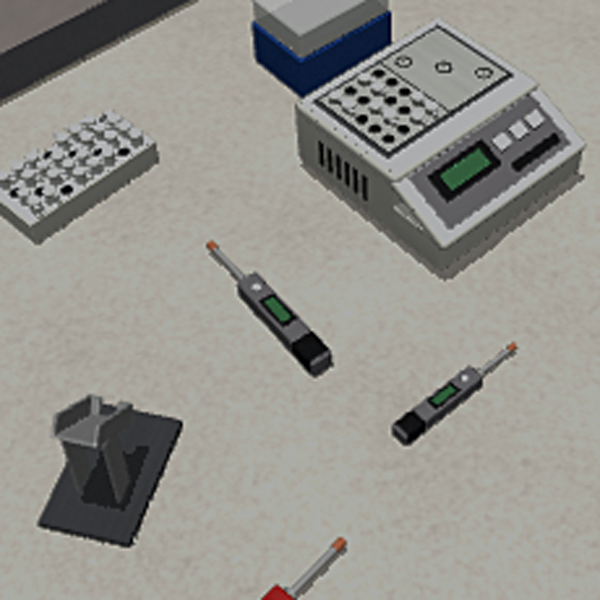

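The crop confirms it: the larger grey thermometer has its tail at side pixel (292,313) and its foot at about (251,268). The small grey and the red one are separate. Next I'll get the slope direction of the rest, a coarse thermometer pose and the block marks.

```bash
python3 - <<'E'
from h import *
t=load("top0");s=load("side0")
for c,n in((t,"top"),(s,"side")):
    P=cloud(c)
    m=(abs(P[...,0]-.53)<.1)&(abs(P[...,1]-.33)<.1)
    Q=P[m&(P[...,2]>.055)]
    A=np.c_[Q[:,:2],np.ones(len(Q))];
    w=np.ones(len(Q),bool)
    for _ in range(6):
        k=np.linalg.lstsq(A[w],Q[w,2],rcond=None)[0]; w=abs(A@k-Q[:,2])<.006
    print(n,"chan plane",k.round(3),"slope",np.degrees(np.arctan(np.hypot(*k[:2]))).round(1),"downhill dir",np.degrees(np.arctan2(-k[1],-k[0])).round(1),w.sum(),len(Q))
    for lo,hi in((.055,.075),(.075,.09),(.09,.105),(.105,.12)):
        q=Q[(Q[:,2]>lo)&(Q[:,2]<hi)]; print("  z",lo,len(q),q.mean(0).round(3) if len(q) else "")
    g=c["p"].max(2)
    d=P[(abs(P[...,0]-.53)<.12)&(abs(P[...,1]-.33)<.12)&(g<75)&(P[...,2]<.03)]
    print("base",np.round(cv2.minAreaRect(d[:,:2].astype(np.float32)*1000),0) if 0 else cv2.minAreaRect(d[:,:2].astype(np.float32)*1000),len(d))
    hsv=cv2.cvtColor(c["p"],cv2.COLOR_RGB2HSV)
    # black sleeve and orange foot of the thermometer
    R=(abs(P[...,0]-.6)<.14)&(abs(P[...,1]-.13)<.06)
    for nm,mm,z in(("sleeve",R&(hsv[...,2]<45)&(P[...,2]>-.01),.02),("foot",R&(hsv[...,0]<14)&(hsv[...,1]>90),.010)):
        v,u=np.nonzero(mm); print(n,nm,len(u),u.mean(),v.mean(),plane(c,u.mean(),v.mean(),z).round(3)) if len(u) else print(n,nm,0)
print("marks top",[plane(t,u,v,.088).round(3).tolist() for u,v in((347,212),(355,223),(362,235))])
f=lambda u,v:(170+u*230/600,175+v*230/600)
print("marks side",[plane(s,*f(u,v),.088).round(3).tolist() for u,v in((404,62),(444,68),(485,73))])
E
```

```text
top chan plane [-0.402  0.679  0.064] slope 38.3 downhill dir -59.4 199 299
  z 0.055 109 [0.515 0.308 0.067]
  z 0.075 110 [0.506 0.322 0.083]
  z 0.09 72 [0.498 0.334 0.097]
  z 0.105 8 [0.497 0.333 0.107]
base ((509.7118835449219, 314.1310729980469), (75.74884796142578, 119.33460235595703), 33.46559524536133) 657
top sleeve 111 264.4054054054054 260.72972972972974 [0.508 0.12  0.02 ]
top foot 5 266.6 217.8 [0.64  0.113 0.01 ]
side chan plane [-0.359  0.581  0.077] slope 34.3 downhill dir -58.3 246 501
  z 0.055 160 [0.507 0.317 0.067]
  z 0.075 146 [0.504 0.32  0.082]
  z 0.09 158 [0.495 0.335 0.098]
  z 0.105 37 [0.492 0.336 0.109]
base ((506.5028076171875, 315.0328063964844), (75.77751159667969, 117.32047271728516), 32.81222915649414) 1466
side sleeve 232 282.6853448275862 303.9741379310345 [0.502 0.131 0.02 ]
side foot 10 250.7 268.6 [0.641 0.114 0.01 ]
marks top [[0.643, -0.127, 0.088], [0.611, -0.15, 0.088], [0.576, -0.169, 0.088]]
marks side [[0.639, -0.126, 0.088], [0.606, -0.148, 0.088], [0.574, -0.171, 0.088]]
```

View pics/crop_top.png

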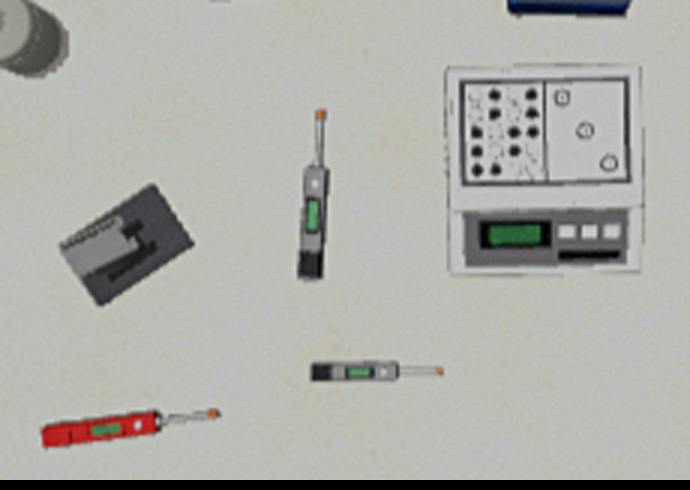

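The top crop shows the rest's high end at crop (65,245), with the slope going down to the lower right (downhill about -58°). The thermometer runs from its sleeve at crop (311,265) to its foot at crop (320,114), heading about -5°. The marks agree between views to within 5 mm. I'll move the wrist camera over the thermometer.

```bash
python3 -m creep '[[[0.04,-0.03,0,0,0,0,1],[0.08,-0.07,0,0,0,0,1],[0.12,-0.1,0,0,0,0,1],[0.15,-0.13,0,0,0,0,1],[0.18,-0.154,0.005,0,0,0,1]]]' && python3 -m creep '[[[0.04,-0.03,0,0,0,0,1],[0.08,-0.07,0,0,0,0,1],[0.12,-0.1,0,0,0,0,1],[0.15,-0.13,0,0,0,0,1],[0.18,-0.154,0.005,0,0,0,1]]]' && python3 -m creep '[[[0.05,-0.04,0.0,0,0,6,1],[0.1,-0.09,0,0,0,13,1],[0.15,-0.13,0.01,0,0,20,1],[0.176,-0.154,0.02,0,0,27,1],[0.176,-0.154,0.02,0,0,27,1]]]'
cat > kin.py <<'E'
import numpy as np
from scipy.spatial.transform import Rotation as Ro
from scipy.optimize import least_squares
LO=np.array([-2.7,-.3,-1.27,.12,-1.44,.2,-3.05]);HI=np.array([2.7,1.91,1.3,2.57,4.58,2.03,3.05])
def fk(q,L):
    # L: h,L1,L2,L3
    z=np.array([0,0,1.]);p=z*L[0];R=np.eye(3)
    rz=lambda a:Ro.from_euler('z',a).as_matrix();ry=lambda a:Ro.from_euler('y',a).as_matrix()
    R=rz(-q[0])@ry(q[1]);p=p+R@z*L[1]
    R=R@rz(-q[2])@ry(q[3]);p=p+R@z*L[2]
    R=R@rz(-q[4])@ry(q[5]);p=p+R@z*L[3]
    return p,R@rz(-q[6]+np.pi/2)
E
python3 - <<'E'
from bench import r
from kin import *
import json
s=r.read_state();print(s["clock"],s["tcp_pos"],s["tcp_rot"],s["qpos"].round(3))
p,R=fk(s["qpos"],[.285,.42,.43,.38]);print(p,Ro.from_matrix(R).as_quat())
E
```

```text
clock: 0.78
tcp_pos: [0.3167, -0.2972, 0.2264]
tcp_rot: [0.981, 0.193, 0.0, 0.0]
contact_force: [-0.0, -1.0, 0.1]
finger_gap: 0.998
grasp_force: 0.0
clock: 1.4
tcp_pos: [0.4252, -0.0866, 0.2214]
tcp_rot: [0.981, 0.193, 0.0, 0.0]
contact_force: [0.2, 0.7, 0.1]
finger_gap: 1.002
grasp_force: 0.0
clock: 2.02
tcp_pos: [0.5287, 0.126, 0.1997]
tcp_rot: [0.999, -0.038, -0.002, -0.002]
contact_force: [-0.5, -0.9, 0.0]
finger_gap: 1.001
grasp_force: 0.0
2.025 [0.52866408 0.1259676  0.19966337] [ 0.99927017 -0.03813203 -0.00167413 -0.00150675] [ 0.112  0.362 -0.499  1.565  0.174  1.263 -2.06 ]
[0.5212819  0.14958584 0.16670204] [ 0.99927017 -0.03813203 -0.00167413 -0.00150675]
```

```bash
python3 - <<'E'
from bench import r,optics
from kin import *
from h import *
S=[([1.14227447,.31173341,.01400243,1.51304844,-.00443723,1.31921684,-.0272107],[.20722741,-.50867623,.23022033])]
s=r.read_state();S.append((s["qpos"],s["tcp_pos"]))
f=least_squares(lambda L:np.concatenate([fk(q,L)[0]-p for q,p in S]),[.285,.42,.43,.38]);print(f.x.round(4),f.fun.round(4))
p,d=optics.get_image("wrist");c=optics.calibration("wrist")
np.savez("wrist1.npz",p=p,d=d,T=c["T"],f=240/np.tan(np.radians(c["vertical_fov"]/2)),cx=c["cx"],cy=c["cy"])
cv2.imwrite("pics/wrist1.png",cv2.convertScaleAbs(p[...,::-1],alpha=1.5))
print(s["tcp_pos"],c["T"].round(3).tolist())
E
```

```text
[-15.9767   0.168    0.4765 -16.1657] [ 0.0152  0.0044 -0.001  -0.002  -0.0005  0.001 ]
[0.52866408 0.1259676  0.19966337] [[-0.079, -0.953, -0.293, 0.604], [-0.997, 0.076, 0.023, 0.116], [0.0, 0.294, -0.956, 0.343], [0.0, 0.0, 0.0, 1.0]]
```

View pics/wrist1.png

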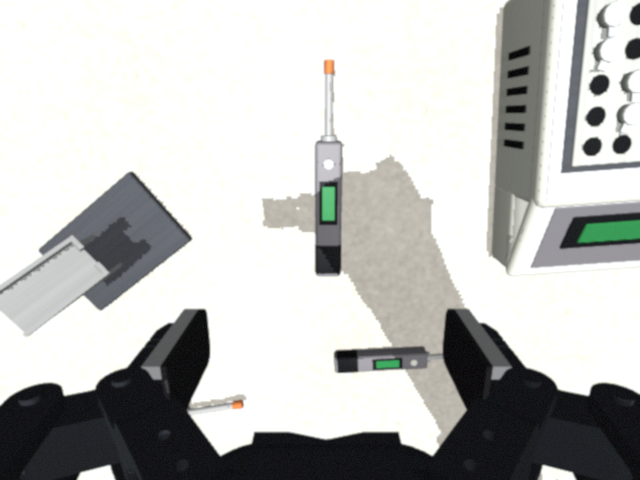

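The wrist view shows the thermometer with its tail at (328,272), sleeve (317–341, 246–272), barrel front at row 142 and orange foot at (329,66). The rest's channel is at (50,280), with the stop toward (105,260).

```bash
python3 - <<'E'
from h import *
w=load("wrist1");P=cloud(w);p=w["p"];t=load("top0")
m=np.zeros((480,640),np.uint8);m[50:285,300:360]=1
g=p.max(2).astype(int)
z=P[...,2]
bar=(m>0)&(z>.010)&(z<.03)
print("bar px",bar.sum())
v,u=np.nonzero(bar)
print("z hist",np.percentile(z[bar],[5,25,50,75,95]).round(4),"bench z",np.median(z[60:130,360:440]).round(4))
L=[]
for row in range(150,268,6):
    us=u[v==row]
    if len(us): L.append((row,us.min(),us.max()));
print(L[::4], v.min(),v.max())
C=np.array([plane(w,(a+b)/2,r_,.02) for r_,a,b in L]);E=np.array([np.linalg.norm(plane(w,a-.5,r_,.02)-plane(w,b+.5,r_,.02)) for r_,a,b in L])
k=np.polyfit(C[:,0],C[:,1],1);print("width",E.mean().round(4),"heading deg",np.degrees(np.arctan(k[0])).round(2),"y at x=.5:",np.polyval(k,.5).round(4))
hsv=cv2.cvtColor(p,cv2.COLOR_RGB2HSV)
o=(m>0)&(hsv[...,0]<18)&(hsv[...,1]>120);vo,uo=np.nonzero(o);print("foot px",uo.mean(),vo.min(),vo.max(),"front",plane(w,uo.mean(),vo.min()-.5,.014).round(4),plane(w,uo.mean(),vo.mean(),.01).round(4))
bl=(m>0)&(g<40)&(z>.008);vb,ub=np.nonzero(bl&(np.arange(480)[:,None]>240));print("sleeve rows",vb.min(),vb.max())
print("tail top",plane(w,328.5,271,.02).round(4),"sleeve front",plane(w,328.5,vb.min(),.02).round(4), "barrel front top",plane(w,329,141,.02).round(4))
# two-view height check: foot
ht=cv2.cvtColor(t["p"],cv2.COLOR_RGB2HSV);mt=np.zeros((480,640),bool);mt[205:235,255:280]=1;mt&=(ht[...,0]<14)&(ht[...,1]>90);vt,ut=np.nonzero(mt)
s=load("side0")
print("tri foot",tri([ray(w,uo.mean(),vo.mean()),ray(t,ut.mean(),vt.mean()),ray(s,250.7,268.6)]).round(4))
# rest: channel floor plane from wrist depth
R=(z>.055)&(P[...,1]>.2)&(P[...,1]<.42)&(P[...,0]>.42)&(P[...,0]<.62);Q=P[R];print("rest pts",len(Q),Q.min(0).round(3),Q.max(0).round(3))
A=np.c_[Q[:,:2],np.ones(len(Q))];ok=np.ones(len(Q),bool)
for _ in range(8):
    kk=np.linalg.lstsq(A[ok],Q[ok,2],rcond=None)[0];ok=abs(A@kk-Q[:,2])<.003
print("plane",kk.round(3),ok.sum(),np.degrees(np.arctan(np.hypot(*kk[:2]))).round(1),np.degrees(np.arctan2(-kk[1],-kk[0])).round(1))
E
```

```text
bar px 4244
z hist [0.013  0.0194 0.0205 0.0212 0.022 ] bench z 0.001
[(150, np.int64(314), np.int64(341)), (174, np.int64(315), np.int64(341)), (198, np.int64(315), np.int64(340)), (222, np.int64(315), np.int64(340)), (246, np.int64(314), np.int64(340))] 59 275
width 0.0219 heading deg -4.62 y at x=.5: 0.1231
foot px 328.53061224489795 60 72 front [0.6442 0.111  0.014 ] [0.6398 0.1113 0.01  ]
sleeve rows 246 272
tail top [0.4757 0.1241 0.02  ] sleeve front [0.4984 0.1224 0.02  ] barrel front top [0.5848 0.1153 0.02  ]
tri foot [0.6402 0.1129 0.01  ]
rest pts 5650 [0.477 0.283 0.056] [0.538 0.345 0.112]
plane [-0.446  0.697  0.082] 4335 39.6 -57.4
```

```bash
python3 -m creep '[[[-0.015,0.001,0.03,0,5,0,0.7],[-0.03,0.003,0.06,0,10,0,0.7],[-0.046,0.004,0.09,0,15,0,0.7],[-0.0615,0.005,0.1165,0,20,0,0.7],[-0.0615,0.005,0.1165,0,20,0,0.7]]]'
python3 - <<'E'
from bench import r
from kin import *
s=r.read_state();print(s["tcp_pos"].round(4),s["tcp_rot"].round(4),s["qpos"].round(3).tolist())
S=[([1.14227447,.31173341,.01400243,1.51304844,-.00443723,1.31921684,-.0272107],[.20722741,-.50867623,.23022033]),([0.112,0.362,-0.499,1.565,0.174,1.263,-2.06],[0.52866,.12597,.19966]),(s["qpos"],s["tcp_pos"])]
f=least_squares(lambda L:np.concatenate([fk(q,L)[0]-p for q,p in S]),[.285,.42,.43,.38]);print(f.x.round(4),f.fun.round(4))
R=Ro.from_quat(s["tcp_rot"]).as_matrix();print(R.round(3).tolist(),"to grasp",(R.T@(np.array([.4946,.1235,.008])-s["tcp_pos"])).round(4))
E
```

```text
clock: 2.7
tcp_pos: [0.4599, 0.1162, 0.0801]
tcp_rot: [0.985, -0.041, 0.168, 0.012]
contact_force: [0.1, -0.8, 0.5]
finger_gap: 0.699
grasp_force: 0.0
[0.4599 0.1162 0.0801] [ 0.9849 -0.0406  0.1678  0.0116] [0.005, 0.166, -0.453, 2.198, 0.48, 0.551, -2.466]
[0.1927 0.5358 0.395  0.3777] [ 0.0145  0.01   -0.0044  0.0025  0.0055 -0.0042 -0.0006  0.0082  0.0087]
[[0.94, -0.084, 0.33], [-0.076, -0.996, -0.036], [0.332, 0.009, -0.943]] to grasp [ 0.0082 -0.0109  0.0792]
```

```bash
python3 -m creep '[[[0.008,-0.011,0.02,0,0,0,0.7],[0.008,-0.011,0.04,0,0,0,0.7],[0.008,-0.011,0.055,0,0,0,0.7],[0.008,-0.011,0.055,0,0,0,0.7],[0.008,-0.011,0.055,0,0,0,0.7]]]'
python3 - <<'E'
from bench import r
from kin import *
s=r.read_state();print(s["tcp_pos"].round(4),s["joint_vel"].round(3),s["qpos"].round(3).tolist())
R=Ro.from_quat(s["tcp_rot"]).as_matrix();print("to grasp",(R.T@(np.array([.4946,.1235,.008])-s["tcp_pos"])).round(4),R.round(3).tolist())
E
```

```text
clock: 3.32
tcp_pos: [0.4964, 0.1291, 0.0371]
tcp_rot: [0.984, -0.042, 0.174, 0.007]
contact_force: [0.1, -1.1, 1.3]
finger_gap: 0.699
grasp_force: 0.0
[0.4964 0.1291 0.0371] [-0.004 -0.006 -0.009  0.005  0.005 -0.005 -0.008] [-0.079, 0.31, -0.375, 2.164, 0.665, 0.462, -2.644]
to grasp [-0.0112  0.0058  0.0269] [[0.936, -0.086, 0.343], [-0.081, -0.996, -0.029], [0.344, -0.0, -0.939]]
```

```bash
python3 -m creep '[[[-0.006,0.003,0.012,0,0,0,0.7],[-0.011,0.006,0.022,0,0,0,0.7],[-0.011,0.006,0.027,0,0,0,0.7],[-0.011,0.006,0.027,0,0,0,0.7],[-0.011,0.006,0.027,0,0,0,0.7]]]' 60
python3 - <<'E'
from bench import r,optics
from kin import *
from h import *
s=r.read_state();print(s["tcp_pos"].round(4),s["joint_vel"].round(3),s["qpos"].round(3).tolist())
R=Ro.from_quat(s["tcp_rot"]).as_matrix();print("to grasp",(R.T@(np.array([.4946,.1235,.008])-s["tcp_pos"])).round(4))
p,d=optics.get_image("wrist");c=optics.calibration("wrist")
np.savez("wrist2.npz",p=p,d=d,T=c["T"],f=240/np.tan(np.radians(c["vertical_fov"]/2)),cx=c["cx"],cy=c["cy"])
cv2.imwrite("pics/wrist2.png",cv2.convertScaleAbs(p[...,::-1],alpha=1.5))
E
```

```text
clock: 3.95
tcp_pos: [0.4941, 0.1242, 0.0074]
tcp_rot: [0.984, -0.041, 0.174, 0.007]
contact_force: [-1.2, 0.7, 0.0]
finger_gap: 0.698
grasp_force: 0.0
[0.4941 0.1242 0.0074] [ 0.     0.    -0.001  0.003  0.002 -0.    -0.002] [-0.132, 0.359, -0.305, 2.196, 0.771, 0.387, -2.746]
to grasp [ 0.0007  0.0006 -0.0003]
```

View pics/wrist2.png

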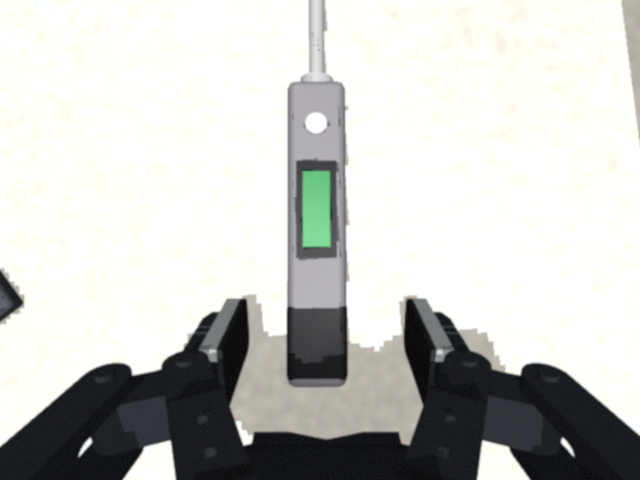

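The fingers straddle the sleeve, centred (barrel columns 288–346, pads at 235 and 410). I'll close and lift, then check reach for the touch pose.

```bash
python3 -m creep '[[[0,0,0,0,0,0,0],[0,0,0,0,0,0,0],[0,0,0,0,0,0,0],[0,0,0,0,0,0,0],[0,0,0,0,0,0,0]]]' 60 && python3 -m creep '[[[0,0,-0.01,0,0,0,0],[0,0,-0.03,0,0,0,0],[0,0,-0.07,0,0,0,0],[0,0,-0.12,0,0,0,0],[0,0,-0.12,0,0,0,0]]]'
python3 - <<'E'
from bench import r
from kin import *
s=r.read_state();print(s["tcp_pos"].round(4),s["finger_gap"],s["qpos"].round(3).tolist())
S=[([1.14227447,.31173341,.01400243,1.51304844,-.00443723,1.31921684,-.0272107],[.20722741,-.50867623,.23022033]),([0.112,0.362,-0.499,1.565,0.174,1.263,-2.06],[0.52866,.12597,.19966]),([-0.079,0.31,-0.375,2.164,0.665,0.462,-2.644],[.4964,.1291,.0371]),([-0.132,0.359,-0.305,2.196,0.771,0.387,-2.746],[.4941,.1242,.0074]),(s["qpos"],s["tcp_pos"])]
z=np.array([0,0,1.])
rz=lambda a:Ro.from_euler('z',a).as_matrix();ry=lambda a:Ro.from_euler('y',a).as_matrix()
def fk2(q,L):
    y=np.array([0,1.,0]);R=rz(-q[0]);p=z*L[0]+R@y*L[4]
    R=R@ry(q[1]);p=p+R@z*L[1];R=R@rz(-q[2]);p=p+R@y*L[5];R=R@ry(q[3]);p=p+R@z*L[2];R=R@rz(-q[4]);p=p+R@y*L[6];R=R@ry(q[5]);p=p+R@z*L[3]
    return p,R@rz(-q[6]+np.pi/2)
pri=np.array([.285,.42,.40,.35,0,0,0])
f=least_squares(lambda L:np.r_[np.concatenate([fk2(q,L)[0]-p for q,p in S]),.01*(L-pri)],pri);L=f.x;print(L.round(4),np.abs(f.fun[:15]).max().round(4))
np.save("L.npy",L)
def ik(p,R,q0,n=60):
    rng=np.random.default_rng(0);best=None
    for i in range(n):
        qs=np.clip(q0 if i==0 else q0+rng.normal(0,.7,7),LO+.01,HI-.01)
        g=least_squares(lambda q:np.r_[(fk2(q,L)[0]-p)*10,Ro.from_matrix(R.T@fk2(q,L)[1]).as_rotvec()*3,(q-q0)*.01],qs,bounds=(LO+.05,HI-.05))
        e=np.linalg.norm(fk2(g.x,L)[0]-p)+np.linalg.norm(Ro.from_matrix(R.T@fk2(g.x,L)[1]).as_rotvec())
        if e<.02 and (best is None or np.abs(g.x-q0).max()<np.abs(best-q0).max()): best=g.x
    return best
def toolR(xt,zt,a):
    a=np.radians(a);Z=np.cos(a)*xt-np.sin(a)*zt;X=np.sin(a)*xt+np.cos(a)*zt;return np.c_[X,np.cross(Z,X),Z]
q=s["qpos"];a=70
h=np.radians(-57.4);hd=np.array([np.cos(h),np.sin(h),0]);sl=np.radians(40)
xt=hd*np.cos(sl)-z*np.sin(sl);zt=hd*np.sin(sl)+z*np.cos(sl)
Rr=toolR(xt,zt,a);b=ik(np.array([.49,.345,.17]),Rr,q);print("rest",None if b is None else b.round(2))
for hh in range(-180,180,20):
    h=np.radians(hh);zt=-np.array([np.cos(h),np.sin(h),0])
    R=toolR(-z,zt,a);o=[]
    for P in((.643,-.127),(.576,-.17)):
        o.append(ik(np.array([*P,.235]),R,q,25))
    print(hh,[None if b is None else b.round(2).tolist() for b in o])
E
```

```text
clock: 4.62
tcp_pos: [0.494, 0.1242, 0.0072]
tcp_rot: [0.984, -0.041, 0.174, 0.007]
contact_force: [0.1, -0.1, 4.8]
finger_gap: 0.239
grasp_force: 60.6
clock: 5.25
tcp_pos: [0.4535, 0.1282, 0.1229]
tcp_rot: [0.983, -0.041, 0.177, 0.007]
contact_force: [0.5, -0.1, -0.9]
finger_gap: 0.239
grasp_force: 60.1
[0.4535 0.1282 0.1229] 0.23943464984731344 [0.058, 0.078, -0.526, 2.165, 0.375, 0.634, -2.389]
[ 0.249   0.4742  0.4177  0.365  -0.0147 -0.0023 -0.    ] 0.0003Traceback (most recent call last):
  File "<stdin>", line 27, in <module>
  File "<stdin>", line 18, in ik
    return func(*args, **kwargs)
    raise ValueError("Initial guess is outside of provided bounds")
ValueError: Initial guess is outside of provided bounds
```

```bash
cat >> kin.py <<'E'
z=np.array([0,0,1.])
rz=lambda a:Ro.from_euler('z',a).as_matrix()
ry=lambda a:Ro.from_euler('y',a).as_matrix()
L=np.array([.249,.4742,.4177,.365,-.0147,-.0023,0])
def fk2(q):
    y=np.array([0,1.,0]);R=rz(-q[0]);p=z*L[0]+R@y*L[4]
    R=R@ry(q[1]);p=p+R@z*L[1];R=R@rz(-q[2]);p=p+R@y*L[5];R=R@ry(q[3]);p=p+R@z*L[2];R=R@rz(-q[4]);p=p+R@y*L[6];R=R@ry(q[5]);p=p+R@z*L[3]
    return p,R@rz(-q[6]+np.pi/2)
def res(q,p,R):
    a,B=fk2(q);return np.r_[(a-p)*10,Ro.from_matrix(R.T@B).as_rotvec()*3]
def ik(p,R,q0,n=40,sd=.7,m=.06):
    rng=np.random.default_rng(0);best=None
    for i in range(n):
        qs=np.clip(q0 if i==0 else q0+rng.normal(0,sd,7),LO+m+.01,HI-m-.01)
        g=least_squares(lambda q:np.r_[res(q,p,R),(q-q0)*.01],qs,bounds=(LO+m,HI-m),max_nfev=60)
        if np.abs(res(g.x,p,R)).max()<.1 and (best is None or np.abs(g.x-q0).max()<np.abs(best-q0).max()): best=g.x
    return best
def toolR(xt,zt,a):
    a=np.radians(a);Z=np.cos(a)*xt-np.sin(a)*zt;X=np.sin(a)*xt+np.cos(a)*zt;return np.c_[X,np.cross(Z,X),Z]
def restaxes(h=-57.4,sl=40):
    h,sl=np.radians([h,sl]);hd=np.array([np.cos(h),np.sin(h),0]);return hd*np.cos(sl)-z*np.sin(sl),hd*np.sin(sl)+z*np.cos(sl)
E
time timeout 500 python3 - <<'E'
from kin import *
f=lambda b:None if b is None else b.round(2).tolist()
q=np.array([0.058,0.078,-0.526,2.165,0.375,0.634,-2.389])
xt,zt=restaxes()
print("rest a70",f(ik(np.array([.49,.345,.17]),toolR(xt,zt,70),q,15)))
for a in(0,20,35):print("regrasp",a,f(ik(np.array([.48,.36,.13]),toolR(xt,zt,a),q,15)))
for hh in range(-120,180,30):
    h=np.radians(hh);w=-np.array([np.cos(h),np.sin(h),0])
    print(hh,f(ik(np.array([.643,-.127,.235]),toolR(-z,w,70),q,10)))
E
```

```text
rest a70 [-0.24, 0.5, -0.29, 1.47, -0.22, 1.23, -2.99]
regrasp 0 None
regrasp 20 [-1.61, 0.93, 1.24, 1.47, -0.38, 1.28, -2.99]
regrasp 35 [-1.46, 0.73, 1.04, 1.52, -0.37, 1.22, -2.99]
-120 [-0.46, 1.2, 0.79, 0.72, 0.38, 1.97, -0.34]
-90 [-0.28, 0.77, -0.12, 1.38, 1.15, 1.7, -0.69]
-60 [-0.23, 0.49, -0.19, 1.92, 1.48, 1.3, -0.79]
-30 [0.06, 0.26, -0.26, 2.3, 2.15, 0.88, -1.01]
0 [0.7, 0.24, -0.39, 2.35, 3.59, 0.66, -1.73]
30 [1.41, 0.63, -0.96, 2.01, -1.33, 0.61, -2.39]
60 [1.12, 0.8, -0.66, 1.51, -0.82, 1.22, -2.66]
90 [0.87, 1.11, -0.71, 0.88, -0.5, 1.79, -2.79]
120 None
150 None
real	0m19.292s
user	0m19.808s
sys	0m0.104s
```

```bash
python3 - <<'E'
from kin import *
f=lambda b:None if b is None else b.round(2).tolist()
xt,zt=restaxes()
# at rest: channel origin (stop) approx; grasp x_t=-33 -> 90.5 up the slope
rng=np.random.default_rng(1);mid=(LO+HI)/2;half=(HI-LO)/2
for a in(70,):
  for P in((.473,.375,.135),(.473,.375,.19)):
    R=toolR(xt,zt,a);B=[]
    for i in range(60):
        g=least_squares(lambda q:np.r_[res(q,np.array(P),R),.03*((q-mid)/half)**4],rng.uniform(LO+.1,HI-.1),bounds=(LO,HI),max_nfev=80)
        if np.abs(res(g.x,np.array(P),R)).max()<.1:B.append(((np.minimum(g.x-LO,HI-g.x)).min(),g.x))
    B.sort(key=lambda t:-t[0]);print(a,P,len(B));[print("  ",m.round(2),f(x)) for m,x in B[:4]]
E
```

```text
70 (0.473, 0.375, 0.135) 43
   0.43 [-0.98, 0.6, 0.74, 1.55, -0.75, 1.33, -2.62]
   0.43 [-0.98, 0.6, 0.74, 1.55, -0.75, 1.33, -2.62]
   0.43 [-0.98, 0.6, 0.74, 1.55, -0.75, 1.33, -2.62]
   0.43 [-0.98, 0.6, 0.74, 1.55, -0.75, 1.33, -2.62]
70 (0.473, 0.375, 0.19) 43
   0.37 [-1.01, 0.55, 0.79, 1.48, -0.73, 1.43, -2.68]
   0.37 [-1.01, 0.55, 0.79, 1.48, -0.73, 1.43, -2.68]
   0.37 [-1.01, 0.55, 0.79, 1.48, -0.73, 1.43, -2.68]
   0.37 [-1.01, 0.55, 0.79, 1.48, -0.73, 1.43, -2.68]
```

```bash
cat > plan.py <<'E'
import numpy as np,sys
from kin import *
from bench import r
def cur():
    s=r.read_state();return s["tcp_pos"],Ro.from_quat(s["tcp_rot"]).as_matrix(),s
# thermometer in tool frame (from lying pose at grasp)
Rg=Ro.from_quat([.984,-.041,.174,.007]).as_matrix();pg=np.array([.494,.1242,.0072])
hx=np.radians(-4.62);Rt0=rz(hx);Ot=np.array([.5275,.1208,0.])
Ttp=Rg.T@(Ot-pg);TtR=Rg.T@Rt0
def tool_for(O,Rt):            # tool pose that puts thermometer frame at O,Rt
    R=Rt@TtR.T;return O-R@Ttp,R
def upright(mark,hdg,gap):     # tip at mark + gap, tool heading hdg
    h=np.radians(hdg);zt=-np.array([np.cos(h),np.sin(h),0]);xt=-z;Rt=np.c_[xt,np.cross(zt,xt),zt]
    return tool_for(np.array([*mark[:2],mark[2]+gap])-Rt@np.array([.1175,0,.010]),Rt)
def therm(p,R): return p+R@Ttp,R@TtR
def steps(p1,R1,K,p0=None,R0=None):
    if p0 is None:p0,R0,_=cur()
    rv=Ro.from_matrix(R0.T@R1).as_rotvec()
    for k in range(K):
        Ra=R0@Ro.from_rotvec(rv*k/K).as_matrix()
        print("call",k+1,"shift",(Ra.T@(p1-p0)/K).round(4),"rot deg",np.degrees(rv/K).round(2),"|rot|",np.degrees(np.linalg.norm(rv)/K).round(1))
E
python3 -m creep '[[[0.02,0,-0.04,0,0,0,0],[0.04,0,-0.08,0,0,0,0],[0.06,0,-0.12,0,0,0,0],[0.09,0,-0.14,0,0,0,0],[0.09,0,-0.14,0,0,0,0]]]'
python3 - <<'E'
from plan import *
p,R,s=cur();print(p.round(4),s["qpos"].round(2),"therm in tool",Ttp.round(4),"a",np.degrees(np.arccos(TtR[2,0])).round(1),TtR.round(3).tolist())
for hd in(-60,-40):
    P,Q=upright(np.array([.641,-.1265,.088]),hd,.04);print(hd,P.round(3),ik(P,Q,s["qpos"],10).round(2));steps(P,Q,3)
E
```

```text
clock: 5.88
tcp_pos: [0.4907, 0.1235, 0.2827]
tcp_rot: [0.984, -0.043, 0.174, 0.007]
contact_force: [-1.0, 0.0, -1.6]
finger_gap: 0.242
grasp_force: 60.0
[0.4907 0.1235 0.2827] [ 0.12 -0.02 -0.5   1.83  0.17  1.03 -2.1 ] therm in tool [0.0292 0.0006 0.0183] a 69.9 [[0.939, -0.003, 0.343], [-0.003, -1.0, -0.0], [0.343, -0.0, -0.939]]
-60 [ 0.642 -0.129  0.279] [-0.15  0.43 -0.28  1.89  1.46  1.33 -0.69]
call 1 shift [0.0536 0.0796 0.0208] rot deg [-18.73 -16.34 -40.21] |rot| 47.3
call 2 shift [0.0003 0.0888 0.0418] rot deg [-18.73 -16.34 -40.21] |rot| 47.3
call 3 shift [-0.0362  0.0557  0.0723] rot deg [-18.73 -16.34 -40.21] |rot| 47.3
-40 [ 0.643 -0.129  0.279] [ 0.03  0.25 -0.35  2.16  1.78  1.   -0.76]
call 1 shift [0.0538 0.0794 0.0209] rot deg [-21.32 -11.27 -45.82] |rot| 51.8
call 2 shift [-0.0092  0.0846  0.049 ] rot deg [-21.32 -11.27 -45.82] |rot| 51.8
call 3 shift [-0.0471  0.0349  0.0788] rot deg [-21.32 -11.27 -45.82] |rot| 51.8
```

```bash
python3 -m creep '[[[0.0107,0.016,0.004,-3.75,-3.27,-8.04,0],[0.0214,0.032,0.008,-7.5,-6.54,-16.08,0],[0.032,0.048,0.0125,-11.24,-9.8,-24.1,0],[0.043,0.064,0.017,-15,-13.07,-32.2,0],[0.0536,0.0796,0.021,-18.73,-16.34,-40.2,0]]]' && python3 -m creep '[[[0,0.018,0.008,-3.75,-3.27,-8.04,0],[0,0.036,0.017,-7.5,-6.54,-16.08,0],[0,0.053,0.025,-11.24,-9.8,-24.1,0],[0,0.071,0.033,-15,-13.07,-32.2,0],[0,0.089,0.042,-18.73,-16.34,-40.2,0]]]' && python3 -m creep '[[[-0.007,0.011,0.014,-3.75,-3.27,-8.04,0],[-0.014,0.022,0.029,-7.5,-6.54,-16.08,0],[-0.022,0.033,0.043,-11.24,-9.8,-24.1,0],[-0.029,0.045,0.058,-15,-13.07,-32.2,0],[-0.036,0.056,0.072,-18.73,-16.34,-40.2,0]]]' && python3 -m creep '[[[0,0,0,0,0,0,0],[0,0,0,0,0,0,0],[0,0,0,0,0,0,0],[0,0,0,0,0,0,0],[0,0,0,0,0,0,0]]]'
python3 - <<'E'
from plan import *
from h import *
from bench import optics
p,R,s=cur();print(p.round(4),s["qpos"].round(2))
P,Q=upright(np.array([.641,-.1265,.088]),-60,.04);steps(P,Q,1)
O,T=therm(p,R);print("tip",(O+T@[.1175,0,.01]).round(4),"axis",T[:,0].round(3))
for n in("side","top","wrist"):
    i,d=optics.get_image(n);c=optics.calibration(n)
    np.savez(f"{n}3.npz",p=i,d=d,T=c["T"],f=240/np.tan(np.radians(c["vertical_fov"]/2)),cx=c["cx"],cy=c["cy"])
    cv2.imwrite(f"pics/{n}3.png",cv2.convertScaleAbs(i[...,::-1],alpha=1.3))
a=cv2.resize(cv2.imread("pics/side3.png")[80:280,240:440],(400,400),interpolation=2);b=cv2.resize(cv2.imread("pics/wrist3.png"),(400,300))
im=np.zeros((400,800,3),np.uint8);im[:,:400]=a;im[:300,400:]=b;cv2.imwrite("pics/m3.png",im)
E
```

```text
clock: 6.5
tcp_pos: [0.5383, 0.039, 0.2772]
tcp_rot: [0.937, 0.272, 0.009, 0.218]
contact_force: [-0.1, 0.6, -1.6]
finger_gap: 0.237
grasp_force: 60.0
clock: 7.12
tcp_pos: [0.589, -0.0447, 0.2759]
tcp_rot: [0.733, 0.537, -0.152, 0.389]
contact_force: [-0.0, -0.3, -2.2]
finger_gap: 0.236
grasp_force: 60.0
clock: 7.75
tcp_pos: [0.6397, -0.1283, 0.2742]
tcp_rot: [0.405, 0.713, -0.288, 0.495]
contact_force: [0.8, -0.4, -0.6]
finger_gap: 0.236
grasp_force: 60.0
clock: 8.38
tcp_pos: [0.6411, -0.128, 0.2784]
tcp_rot: [0.41, 0.71, -0.286, 0.497]
contact_force: [-1.3, -0.2, -0.7]
finger_gap: 0.239
grasp_force: 60.1
[ 0.6411 -0.128   0.2784] [-0.02  0.45 -0.46  1.88  1.51  1.4  -0.7 ]
call 1 shift [-0.0012 -0.0001  0.0011] rot deg [ 0.09 -0.01  0.09] |rot| 0.1
tip [ 0.6402 -0.1253  0.1272] axis [-0.001 -0.    -1.   ]
```

View pics/m3.png

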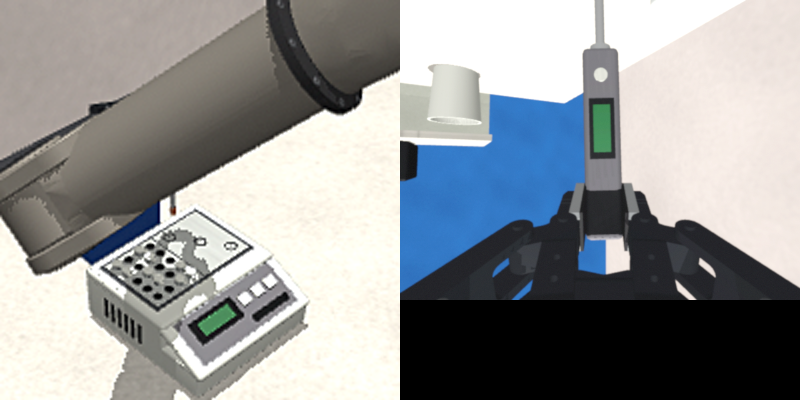

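The side crop shows the stem hanging upright with its orange foot at crop (173,213), which is side (326,186), above the back of the block. The wrist view shows the thermometer straight in the pads. I'll check the in-hand pose numerically and refine the marks.

```bash
cat > proj.py <<'E'
from h import *
def proj(c,P):
    q=c["T"][:3,:3].T@(np.asarray(P)-c["T"][:3,3]);return np.array([c["cx"]+c["f"]*q[0]/q[2],c["cy"]+c["f"]*q[1]/q[2]])
E
python3 - <<'E'
from plan import *
from proj import *
p,R,s=cur();O,T=therm(p,R);tip=O+T@[.1175,0,.01]
# in-hand check from wrist: green and white dot on display plane z_t=.02
def feats(c,box):
    hsv=cv2.cvtColor(c["p"],cv2.COLOR_RGB2HSV);o=[]
    x0,x1,y0,y1=box;B=np.zeros((480,640),bool);B[y0:y1,x0:x1]=1
    for m in(B&(abs(hsv[...,0].astype(int)-65)<20)&(hsv[...,1]>90),):
        v,u=np.nonzero(m);o.append((u.mean(),v.mean(),len(u)))
    g=c["p"].min(2);n,l,st,ce=cv2.connectedComponentsWithStats((B&(g>150)).astype(np.uint8))
    for i in range(1,n):
        if 150<st[i,4]<900:o.append((*ce[i],st[i,4]))
    return o
for n,Oc,Tc in(("wrist2",Ot,Rt0),("wrist3",O,T)):
    c=load(n)
    for u,v,a in feats(c,(288,346,85,300)):
        o,d=ray(c,u,v);o2=Tc.T@(o-Oc);d2=Tc.T@d;X=o2+d2*(.02-o2[2])/d2[2];print(n,round(u,1),round(v,1),a,"therm frame mm",(X*1000).round(2))
for n in("side3","top3"):
    c=load(n);pr=proj(c,tip);hsv=cv2.cvtColor(c["p"],cv2.COLOR_RGB2HSV)
    B=np.zeros((480,640),bool);B[int(pr[1])-25:int(pr[1])+25,int(pr[0])-25:int(pr[0])+25]=1
    m=B&(hsv[...,0]<14)&(hsv[...,1]>90);v,u=np.nonzero(m);print(n,"pred tip",pr.round(1),"foot centre pred",proj(c,tip+[0,0,.005]).round(1),"seen",(u.mean().round(1),v.mean().round(1),v.max(),len(u)) if len(u) else None)
# marks: circles from side0/top0 by dark contours on block top
for n in("side0","top0"):
    c=load(n)
    for nm,M in(("b",(.641,-.1265)),("m",(.608,-.149)),("f",(.575,-.170))):
        pr=proj(c,[*M,.088]);u0,v0=pr.round().astype(int)
        k=c["p"][v0-6:v0+7,u0-6:u0+7].min(2).astype(float);W=np.clip(np.median(k)-15-k,0,None)
        yy,xx=np.mgrid[-6:7,-6:7];e=(u0+(W*xx).sum()/W.sum(),v0+(W*yy).sum()/W.sum());print(n,nm,pr.round(1),np.round(e,1),plane(c,*e,.088).round(4))
E
```

```text
wrist2 315.8 208.4 2140 therm frame mm [ 7.16  3.79 20.  ]
wrist2 315.7 122.3 333 therm frame mm [39.54  3.77 20.  ]
wrist3 322.9 204.5 2228 therm frame mm [ 7.46  1.58 20.  ]
wrist3 289.8 118.4 299 therm frame mm [39.66 13.77 20.  ]
wrist3 320.8 119.1 363 therm frame mm [39.37  2.26 20.  ]
side3 pred tip [324.4 186.5] foot centre pred [324.4 185. ] seen (np.float64(326.1), np.float64(184.9), np.int64(186), 8)
top3 pred tip [347.5 211.5] foot centre pred [347.6 211.3] seen (np.float64(349.3), np.float64(205.0), np.int64(207), 3)
side0 b [324.4 198.3] [322.6 197.3] [ 0.6469 -0.126   0.088 ]
side0 m [340.  200.6] [339.8 200.4] [ 0.6088 -0.1489  0.088 ]
side0 f [355.4 203.1] [357.2 203.7] [ 0.5703 -0.1716  0.088 ]
top0 b [346.7 212.8] [343.6 211.9] [ 0.6438 -0.1176  0.088 ]
top0 m [354.7 224.1] [354.7 223.1] [ 0.6107 -0.1489  0.088 ]
top0 f [362.3 235.3] [363.4 236.9] [ 0.5703 -0.173   0.088 ]
```

```bash
python3 - <<'E'
from plan import *
from proj import *
p,R,s=cur()
for n,Oc,Tc in(("wrist2",Ot,Rt0),("wrist3",*therm(p,R))):
    c=load(n);P=(cloud(c)-Oc)@Tc;m=(abs(P[...,2]-.02)<.006)&(P[...,0]>-.02)&(P[...,0]<.055)&(abs(P[...,1]-.003)<.009)
    Q=P[m];A=np.c_[Q[:,:2],np.ones(len(Q))];w=np.ones(len(Q),bool)
    for _ in range(5):k=np.linalg.lstsq(A[w],Q[w,2],rcond=None)[0];w=abs(A@k-Q[:,2])<.0015
    print(n,"disp plane",np.degrees(k[:2]).round(2),(k[2]*1000).round(2),w.sum())
    # barrel edges midline
for n in("side0","top0"):
    c=load(n);M0=np.array([.6095,-.149,.088])
    u0,v0=proj(c,M0).round().astype(int);h=30
    g=cv2.cvtColor(c["p"][v0-h:v0+h,u0-h:u0+h],cv2.COLOR_RGB2GRAY);G=cv2.resize(g,None,fx=8,fy=8,interpolation=cv2.INTER_CUBIC)
    B=cv2.adaptiveThreshold(G,255,cv2.ADAPTIVE_THRESH_MEAN_C,cv2.THRESH_BINARY_INV,81,10)
    cs,_=cv2.findContours(B,cv2.RETR_EXTERNAL,cv2.CHAIN_APPROX_NONE)
    for k in cs:
        x,y,w,hh=cv2.boundingRect(k)
        if 25<w<80 and 20<hh<80:
            u=u0-h+(x+w/2+.5)/8-.5;v=v0-h+(y+hh/2+.5)/8-.5;X=plane(c,u,v,.088)
            if np.linalg.norm(X-M0)<.06: print(n,(w/8,hh/8),np.round([u,v],1),X.round(4),((X-M0)*1000).round(1)[:2])
# side camera bias via foot
c=load("side3");hsv=cv2.cvtColor(c["p"],cv2.COLOR_RGB2HSV);m=np.zeros((480,640),bool);m[165:205,305:345]=1
m&=(hsv[...,0]<14)&(hsv[...,1]>60);v,u=np.nonzero(m);O,T=therm(p,R);tip=O+T@[.1175,.0037,.01]
print("foot px",u.mean(),v.mean(),sorted(set(v)),"on plane",plane(c,u.mean(),v.mean(),tip[2]+.004).round(4),"FK tip",tip.round(4))
E
```

```text
wrist2 disp plane [-0.2   1.22] 20.55 9238
wrist3 disp plane [-0.17 -1.57] 20.14 9227
side0 (5.75, 3.875) [329.8 214. ] [ 0.5897 -0.0963  0.088 ] [-19.8  52.7]
side0 (5.0, 3.5) [324.9 209.8] [ 0.6088 -0.0981  0.088 ] [-0.7 50.9]
side0 (5.125, 3.5) [319.9 206.2] [ 0.6271 -0.0982  0.088 ] [17.6 50.8]
side0 (7.5, 4.625) [355.1 202.6] [ 0.5768 -0.1706  0.088 ] [-32.7 -21.6]
side0 (7.5, 5.25) [339.7 200.2] [ 0.6096 -0.1494  0.088 ] [ 0.1 -0.4]
side0 (7.375, 5.125) [324.2 198.2] [ 0.6414 -0.1265  0.088 ] [31.9 22.5]
top0 (4.375, 4.25) [337.2 223.7] [ 0.61   -0.0985  0.088 ] [ 0.5 50.5]
top0 (4.75, 4.125) [336.9 217.2] [ 0.6287 -0.098   0.088 ] [19.2 51. ]
foot px 326.09090909090907 185.0 [np.int64(183), np.int64(184), np.int64(185), np.int64(186), np.int64(187)] on plane [ 0.6378 -0.1294  0.1311] FK tip [ 0.6367 -0.1276  0.1271]
```

```bash
cat >> plan.py <<'E'
# in-hand correction seen by the wrist camera: yaw 1.2 deg about z_t, 1.4 mm sideways
Ttp=Ttp+TtR@np.array([0,.0014,0]);TtR=TtR@rz(np.radians(1.2))
MK=dict(b=np.array([.6405,-.125,.088]),m=np.array([.6087,-.148,.088]),f=np.array([.576,-.1695,.088]))
def tipnow():
    p,R,s=cur();O,T=therm(p,R);return O+T@[.1175,0,.01],T[:,0],s
E
python3 - <<'E'
from plan import *
t,x,s=tipnow();print("tip",t.round(4),x.round(3))
P,Q=upright(MK["b"],-60,.008);steps(P,Q,1)
E
```

```text
tip [ 0.6366 -0.1277  0.1272] [-0.02  -0.011 -1.   ]
call 1 shift [0.0294 0.0013 0.0103] rot deg [-0.35  0.    1.25] |rot| 1.3
```

```bash
python3 -m creep '[[[0.006,0.001,0.002,-0.2,0,0.6,0],[0.015,0.0013,0.005,-0.35,0,1.25,0],[0.025,0.0013,0.009,-0.35,0,1.25,0],[0.0294,0.0013,0.0103,-0.35,0,1.25,0],[0.0294,0.0013,0.0103,-0.35,0,1.25,0]]]' && python3 -m creep '[[[0,0,0,0,0,0,0],[0,0,0,0,0,0,0],[0,0,0,0,0,0,0],[0,0,0,0,0,0,0],[0,0,0,0,0,0,0]]]'
python3 - <<'E'
from plan import *
from proj import *
from bench import optics
t,x,s=tipnow();print("tip",t.round(4),x.round(4),s["contact_force"].round(2))
for g in(.008,-.001):P,Q=upright(MK["b"],-60,g);steps(P,Q,1)
i,d=optics.get_image("side");c=optics.calibration("side")
np.savez("side4.npz",p=i,d=d,T=c["T"],f=240/np.tan(np.radians(c["vertical_fov"]/2)),cx=c["cx"],cy=c["cy"])
c=load("side4");hsv=cv2.cvtColor(i,cv2.COLOR_RGB2HSV);pr=proj(c,t).round().astype(int);m=np.zeros((480,640),bool);m[pr[1]-15:pr[1]+10,pr[0]-12:pr[0]+12]=1
m&=(hsv[...,0]<14)&(hsv[...,1]>60);v,u=np.nonzero(m);print("pred",proj(c,t).round(1),"foot",u.mean().round(1),v.mean().round(1),v.min(),v.max(),plane(c,u.mean(),v.mean(),t[2]+.004).round(4))
cv2.imwrite("pics/s4.png",cv2.convertScaleAbs(cv2.resize(i[160:235,290:390,::-1],(800,600),interpolation=2),alpha=1.3))
E
```

```text
clock: 9.15
tcp_pos: [0.6417, -0.1275, 0.2462]
tcp_rot: [0.415, 0.707, -0.279, 0.501]
contact_force: [0.4, 0.4, -1.0]
finger_gap: 0.239
grasp_force: 60.1
clock: 9.78
tcp_pos: [0.6418, -0.1274, 0.2471]
tcp_rot: [0.416, 0.706, -0.278, 0.501]
contact_force: [0.2, -0.3, -1.0]
finger_gap: 0.237
grasp_force: 60.1
tip [ 0.6404 -0.1251  0.0959] [-2.e-04 -3.e-04 -1.e+00] [ 0.18 -0.33 -0.98]
call 1 shift [-0.0001  0.0001  0.    ] rot deg [0.   0.01 0.02] |rot| 0.0
call 1 shift [ 0.0084 -0.0001  0.0031] rot deg [0.   0.01 0.02] |rot| 0.0
pred [324.1 196.3] foot 324.7 194.7 193 196 [ 0.6405 -0.1271  0.0999]
```

View pics/s4.png

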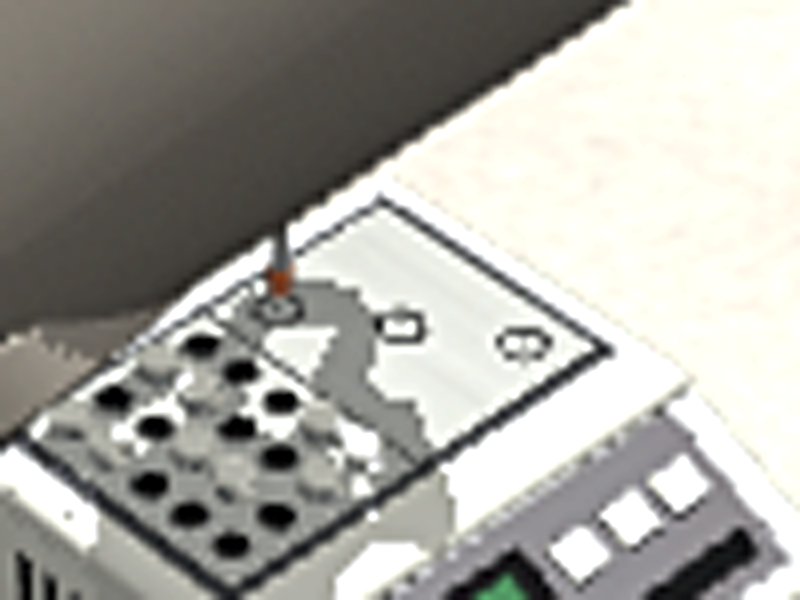

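The foot at crop (280,280) hangs right over the back circle at (277,308), within about 1 mm sideways. I'll lower it gently.

```bash
python3 -m creep '[[[0.0020,0,0.0007,0,0,0,0],[0.0045,0,0.0016,0,0,0,0],[0.0065,0,0.0024,0,0,0,0],[0.0084,0,0.0031,0,0,0,0],[0.0084,0,0.0031,0,0,0,0]]]' && python3 -m creep '[[[0,0,0,0,0,0,0],[0,0,0,0,0,0,0],[0,0,0,0,0,0,0],[0,0,0,0,0,0,0],[0,0,0,0,0,0,0]]]'
python3 - <<'E'
from plan import *
t,x,s=tipnow();print("tip",t.round(4),x.round(4),s["contact_force"].round(2),s["ft_torque"].round(3))
E
```

```text
clock: 10.45
tcp_pos: [0.642, -0.1275, 0.2383]
tcp_rot: [0.415, 0.706, -0.279, 0.501]
contact_force: [0.1, -0.6, 0.1]
finger_gap: 0.24
grasp_force: 60.2
clock: 11.08
tcp_pos: [0.642, -0.1274, 0.2381]
tcp_rot: [0.416, 0.706, -0.279, 0.501]
contact_force: [-0.5, -0.8, -0.1]
finger_gap: 0.233
grasp_force: 60.3
tip [ 0.6406 -0.125   0.0869] [-3.e-04 -3.e-04 -1.e+00] [-0.49 -0.81 -0.06] [ 0.834  0.617 -0.065]
```

```bash
H='0'; python3 -m creep '[[[0.0005,0,0.0002,0,0,0,0],[0.0009,0,0.0003,0,0,0,0],[0.0009,0,0.0003,0,0,0,0],[0.0009,0,0.0003,0,0,0,0],[0.0009,0,0.0003,0,0,0,0]]]' && python3 -m creep '[[[0,0,0,0,0,0,0],[0,0,0,0,0,0,0],[0,0,0,0,0,0,0],[0,0,0,0,0,0,0],[0,0,0,0,0,0,0]]]' && python3 -m creep '[[[0,0,0,0,0,0,0],[0,0,0,0,0,0,0],[0,0,0,0,0,0,0],[0,0,0,0,0,0,0],[0,0,0,0,0,0,0]]]' | grep -A1 contact
python3 - <<'E'
from plan import *
t,x,s=tipnow();print("tip",t.round(4),x.round(4),s["contact_force"].round(2),s["ft_torque"].round(3))
P,Q=upright(MK["b"],-60,.012);steps(P,Q,1)
p0,R0=P,Q
P,Q=upright(MK["m"],-60,.010);steps(P,Q,1,p0,R0);steps(*upright(MK["m"],-60,-.0015),1,P,Q)
E
```

```text
clock: 11.7
tcp_pos: [0.642, -0.1274, 0.2372]
tcp_rot: [0.416, 0.706, -0.279, 0.501]
contact_force: [-0.7, -0.6, 0.0]
finger_gap: 0.237
grasp_force: 60.3
clock: 12.32
tcp_pos: [0.642, -0.1273, 0.2371]
tcp_rot: [0.416, 0.706, -0.279, 0.501]
contact_force: [-0.5, -0.1, 0.9]
finger_gap: 0.236
grasp_force: 60.3
contact_force: [-1.0, -0.7, 0.1]
finger_gap: 0.243
tip [ 0.6406 -0.1249  0.0859] [-4.e-04 -3.e-04 -1.e+00] [-0.98 -0.68  0.11] [ 0.67   0.578 -0.076]
call 1 shift [-0.0132  0.0002 -0.0048] rot deg [-0.    0.    0.03] |rot| 0.0
call 1 shift [-0.0004 -0.0391  0.0042] rot deg [0. 0. 0.] |rot| 0.0
call 1 shift [ 0.0108 -0.0003  0.0039] rot deg [0. 0. 0.] |rot| 0.0
```

```bash
python3 -m creep '[[[-0.003,0,-0.0011,0,0,0,0],[-0.006,0,-0.0022,0,0,0,0],[-0.0095,0,-0.0035,0,0,0,0],[-0.0132,0,-0.0048,0,0,0,0],[-0.0132,0,-0.0048,0,0,0,0]]]'
python3 -c "
from plan import *
t,x,s=tipnow();print(t.round(4),s['contact_force'].round(2),s['ft_torque'].round(3))"
python3 -m creep '[[[0,-0.01,0.001,0,0,0,0],[0,-0.02,0.002,0,0,0,0],[0,-0.03,0.003,0,0,0,0],[-0.0004,-0.0391,0.0042,0,0,0,0],[-0.0004,-0.0391,0.0042,0,0,0,0]]]'  && python3 -m creep '[[[0,0,0,0,0,0,0],[0,0,0,0,0,0,0],[0,0,0,0,0,0,0],[0,0,0,0,0,0,0],[0,0,0,0,0,0,0]]]'
python3 - <<'E'
from plan import *
from proj import *
from bench import optics
t,x,s=tipnow();print("tip",t.round(4),x.round(4),s["contact_force"].round(2),s["ft_torque"].round(3))
steps(*upright(MK["m"],-60,-.002),1)
i,d=optics.get_image("side");c=load("side4");hsv=cv2.cvtColor(i,cv2.COLOR_RGB2HSV);pr=proj(c,t).round().astype(int);m=np.zeros((480,640),bool);m[pr[1]-15:pr[1]+10,pr[0]-12:pr[0]+12]=1
m&=(hsv[...,0]<14)&(hsv[...,1]>60);v,u=np.nonzero(m);print("pred",proj(c,t).round(1),"foot",u.mean().round(1),v.mean().round(1),plane(c,u.mean(),v.mean(),t[2]+.004).round(4),"want .6096 -.1494")
E
```

```text
clock: 13.58
tcp_pos: [0.6419, -0.1274, 0.2517]
tcp_rot: [0.416, 0.706, -0.278, 0.501]
contact_force: [-0.3, -0.1, -1.4]
finger_gap: 0.239
grasp_force: 60.1
[ 0.6406 -0.125   0.1005] [-0.35 -0.09 -1.41] [ 1.046  0.662 -0.   ]
clock: 14.2
tcp_pos: [0.6091, -0.1515, 0.2493]
tcp_rot: [0.416, 0.706, -0.279, 0.501]
contact_force: [0.0, -0.6, -1.1]
finger_gap: 0.239
grasp_force: 60.1
clock: 14.82
tcp_pos: [0.61, -0.1505, 0.2492]
tcp_rot: [0.416, 0.706, -0.278, 0.501]
contact_force: [0.1, -0.1, -0.9]
finger_gap: 0.239
grasp_force: 60.1
tip [ 0.6085 -0.1481  0.098 ] [-4.e-04 -2.e-04 -1.e+00] [ 0.06 -0.14 -0.88] [ 1.093  0.631 -0.031]
call 1 shift [ 0.0113 -0.0001  0.0041] rot deg [-0.    0.    0.03] |rot| 0.0
pred [339.7 197.6] foot 340.3 196.3 [ 0.6078 -0.1493  0.102 ] want .6096 -.1494
```

The torque steps (1.05 free, 0.83, then 0.67 N m) confirm a light contact of about 1.5 N at the back circle. Now the middle one.

```bash
sed -i 's/\.6087,-\.148,/.6097,-.148,/;s/\.576,-\.1695/.577,-.1695/' plan.py; python3 - <<'E'
from plan import *
steps(*upright(MK["m"],-60,-.002),1)
E
```

```text
call 1 shift [0.0111 0.0007 0.0046] rot deg [ 0.   -0.    0.03] |rot| 0.0
```

```bash
python3 -m creep '[[[0.0025,0.0007,0.0015,0,0,0,0],[0.005,0.0007,0.0023,0,0,0,0],[0.007,0.0007,0.003,0,0,0,0],[0.009,0.0007,0.0038,0,0,0,0],[0.0111,0.0007,0.0046,0,0,0,0]]]' && python3 -m creep '[[[0,0,0,0,0,0,0],[0,0,0,0,0,0,0],[0,0,0,0,0,0,0],[0,0,0,0,0,0,0],[0,0,0,0,0,0,0]]]' && python3 -m creep '[[[0,0,0,0,0,0,0],[0,0,0,0,0,0,0],[0,0,0,0,0,0,0],[0,0,0,0,0,0,0],[0,0,0,0,0,0,0]]]' && python3 -m creep '[[[0,0,0,0,0,0,0],[0,0,0,0,0,0,0],[0,0,0,0,0,0,0],[0,0,0,0,0,0,0],[0,0,0,0,0,0,0]]]'
python3 - <<'E'
from plan import *
t,x,s=tipnow();print("tip",t.round(4),x.round(4),s["contact_force"].round(2),s["ft_torque"].round(3))
P,Q=upright(MK["m"],-60,.012);steps(P,Q,1)
P2,Q=upright(MK["f"],-60,.010);steps(P2,Q,1,P,Q);steps(*upright(MK["f"],-60,-.002),1,P2,Q)
E
```

```text
clock: 15.5
tcp_pos: [0.6111, -0.1507, 0.2375]
tcp_rot: [0.415, 0.706, -0.279, 0.501]
contact_force: [-1.0, 0.1, 0.3]
finger_gap: 0.239
grasp_force: 60.2
clock: 16.12
tcp_pos: [0.6111, -0.1506, 0.2374]
tcp_rot: [0.416, 0.706, -0.279, 0.501]
contact_force: [-0.1, -0.3, 1.6]
finger_gap: 0.24
grasp_force: 60.3
clock: 16.75
tcp_pos: [0.6111, -0.1505, 0.2372]
tcp_rot: [0.416, 0.706, -0.278, 0.501]
contact_force: [-0.7, -0.0, 0.1]
finger_gap: 0.243
grasp_force: 60.3
clock: 17.38
tcp_pos: [0.6111, -0.1505, 0.2372]
tcp_rot: [0.416, 0.706, -0.278, 0.501]
contact_force: [0.3, 0.1, 1.1]
finger_gap: 0.239
grasp_force: 60.3
tip [ 0.6096 -0.1481  0.0861] [-3.e-04 -3.e-04 -1.e+00] [0.33 0.15 1.12] [ 0.681  0.498 -0.055]
call 1 shift [-0.0131  0.0004 -0.0048] rot deg [-0.    0.    0.02] |rot| 0.0
call 1 shift [ 0.0002 -0.0391  0.0025] rot deg [0. 0. 0.] |rot| 0.0
call 1 shift [ 0.0113 -0.0003  0.0041] rot deg [0. 0. 0.] |rot| 0.0
```

Middle touched (torque 0.68 again, held 1.9 s). On to the front circle.

```bash
python3 -m creep '[[[-0.003,0,-0.0011,0,0,0,0],[-0.006,0,-0.0022,0,0,0,0],[-0.0095,0,-0.0035,0,0,0,0],[-0.0131,0,-0.0048,0,0,0,0],[-0.0131,0,-0.0048,0,0,0,0]]]' && python3 -m creep '[[[0,-0.01,0.0006,0,0,0,0],[0,-0.02,0.0012,0,0,0,0],[0,-0.03,0.0018,0,0,0,0],[0.0002,-0.0391,0.0025,0,0,0,0],[0.0002,-0.0391,0.0025,0,0,0,0]]]'  && python3 -m creep '[[[0,0,0,0,0,0,0],[0,0,0,0,0,0,0],[0,0,0,0,0,0,0],[0,0,0,0,0,0,0],[0,0,0,0,0,0,0]]]'
python3 - <<'E'
from plan import *
from proj import *
from bench import optics
t,x,s=tipnow();print("tip",t.round(4),x.round(4),s["ft_torque"].round(3))
steps(*upright(MK["f"],-60,-.002),1)
i,d=optics.get_image("side");c=load("side4");hsv=cv2.cvtColor(i,cv2.COLOR_RGB2HSV);pr=proj(c,t).round().astype(int);m=np.zeros((480,640),bool);m[pr[1]-15:pr[1]+10,pr[0]-12:pr[0]+12]=1
m&=(hsv[...,0]<14)&(hsv[...,1]>60);v,u=np.nonzero(m);print("pred",proj(c,t).round(1),"foot",u.mean().round(1),v.mean().round(1),plane(c,u.mean(),v.mean(),t[2]+.004).round(4),"want .5768,-.1706")
E
```

```text
clock: 18.0
tcp_pos: [0.6109, -0.1506, 0.2516]
tcp_rot: [0.416, 0.706, -0.278, 0.501]
contact_force: [-0.1, -0.4, -1.2]
finger_gap: 0.241
grasp_force: 60.1
clock: 18.62
tcp_pos: [0.5772, -0.173, 0.2492]
tcp_rot: [0.416, 0.706, -0.279, 0.501]
contact_force: [0.7, 0.3, -1.5]
finger_gap: 0.239
grasp_force: 60.1
clock: 19.25
tcp_pos: [0.5781, -0.1721, 0.2492]
tcp_rot: [0.416, 0.706, -0.278, 0.501]
contact_force: [-0.2, 0.3, -0.7]
finger_gap: 0.237
grasp_force: 60.1
tip [ 0.5767 -0.1697  0.098 ] [-4.e-04 -2.e-04 -1.e+00] [ 1.12   0.72  -0.004]
call 1 shift [0.0113 0.0001 0.0041] rot deg [ 0.   -0.    0.03] |rot| 0.0
pred [355.  199.8] foot nan nan [nan nan nan] want .5768,-.1706<stdin>:7: RuntimeWarning: Mean of empty slice.
  ret = ret.dtype.type(ret / rcount)
```

```bash
python3 -m creep '[[[0.0025,0,0.0009,0,0,0,0],[0.005,0,0.0018,0,0,0,0],[0.007,0,0.0026,0,0,0,0],[0.009,0,0.0033,0,0,0,0],[0.0113,0,0.0041,0,0,0,0]]]' && python3 -m creep '[[[0,0,0,0,0,0,0],[0,0,0,0,0,0,0],[0,0,0,0,0,0,0],[0,0,0,0,0,0,0],[0,0,0,0,0,0,0]]]' && python3 -m creep '[[[0,0,0,0,0,0,0],[0,0,0,0,0,0,0],[0,0,0,0,0,0,0],[0,0,0,0,0,0,0],[0,0,0,0,0,0,0]]]' && python3 -m creep '[[[0,0,0,0,0,0,0],[0,0,0,0,0,0,0],[0,0,0,0,0,0,0],[0,0,0,0,0,0,0],[0,0,0,0,0,0,0]]]'
python3 - <<'E'
from plan import *
from bench import optics
from h import *
t,x,s=tipnow();print("tip",t.round(4),x.round(4),s["contact_force"].round(2),s["ft_torque"].round(3))
P,Q=upright(MK["f"],-60,.06);steps(P,Q,1);print(P,ik(P,Q,s["qpos"],3).round(2),s["qpos"].round(2))
E
```

```text
clock: 19.92
tcp_pos: [0.5784, -0.1721, 0.2375]
tcp_rot: [0.416, 0.706, -0.279, 0.501]
contact_force: [-0.0, 0.3, 1.1]
finger_gap: 0.241
grasp_force: 60.2
clock: 20.55
tcp_pos: [0.5783, -0.1721, 0.2373]
tcp_rot: [0.416, 0.706, -0.279, 0.501]
contact_force: [-0.2, 0.4, -0.8]
finger_gap: 0.237
grasp_force: 60.3
clock: 21.18
tcp_pos: [0.5783, -0.172, 0.2372]
tcp_rot: [0.416, 0.706, -0.279, 0.501]
contact_force: [-0.8, -0.6, 0.2]
finger_gap: 0.239
grasp_force: 60.3
clock: 21.8
tcp_pos: [0.5783, -0.172, 0.2372]
tcp_rot: [0.416, 0.706, -0.278, 0.501]
contact_force: [0.4, -0.1, 0.0]
finger_gap: 0.24
grasp_force: 60.3
tip [ 0.5769 -0.1696  0.086 ] [-4.e-04 -3.e-04 -1.e+00] [ 0.38 -0.13  0.04] [ 0.717  0.52  -0.041]
call 1 shift [-0.0582  0.0015 -0.0212] rot deg [0.   0.   0.03] |rot| 0.0
[ 0.57840362 -0.17192278  0.29917248] [ 0.06  0.28 -0.46  2.06  1.49  1.32 -0.72] [ 0.04  0.4  -0.45  2.11  1.57  1.34 -0.89]
```

```bash
python3 -m creep '[[[-0.006,0,-0.002,0,0,0,0],[-0.015,0,-0.005,0,0,0,0],[-0.03,0,-0.01,0,0,0,0],[-0.045,0,-0.016,0,0,0,0],[-0.058,0.001,-0.021,0,0,0,0]]]'
python3 - <<'E'
from plan import *
from h import *
xt,zt=restaxes(-57.4,40);yt=np.cross(zt,xt);B=np.c_[xt,yt,zt];C0=np.array([.515,.306,.062])
for n in("wrist1","side0","top0"):
    c=load(n);P=cloud(c);m=(P[...,2]>.04)&(abs(P[...,0]-.51)<.09)&(abs(P[...,1]-.325)<.09);Q=(P[m]-C0)@B*1000
    fl=Q[(abs(Q[:,1])<8)&(Q[:,0]>-55)&(Q[:,0]<-10)];zf=np.median(fl[:,2]) if len(fl) else np.nan
    top=Q[(Q[:,2]-zf>6)&(Q[:,2]-zf<18)&(Q[:,0]>-60)&(Q[:,0]<-8)];st=Q[(abs(Q[:,0])<15)&(Q[:,2]-zf>4)]
    F=Q[abs(Q[:,2]-zf)<2.5]
    print(n,"floor z",zf.round(1),len(fl),"floor x",np.percentile(F[:,0],[1,99]).round(1),"floor y",np.percentile(F[:,1],[1,99]).round(1))
    h,e=np.histogram(top[:,1],np.arange(-30,31,3));print("   wall y hist",dict(zip(e[:-1].astype(int).tolist(),h.tolist())))
    h,e=np.histogram(st[:,0],np.arange(-15,16,3));print("   stop x hist",dict(zip(e[:-1].astype(int).tolist(),h.tolist())))
# base plate by colour from each view, z=.008 plane
for n in("wrist1","side0","top0"):
    c=load(n);P=cloud(c);g=c["p"].max(2)
    m=((g<75)&(abs(P[...,0]-.51)<.09)&(abs(P[...,1]-.32)<.09)&(P[...,2]<.02)).astype(np.uint8)
    v,u=np.nonzero(m);X=np.array([plane(c,a,b,.008)[:2] for a,b in zip(u,v)])
    hd=np.array([np.cos(np.radians(-57.4)),np.sin(np.radians(-57.4))]);nn=np.array([-hd[1],hd[0]]);X=X-C0[:2]
    print(n,"base along",(np.percentile(X@hd,[.5,99.5])*1000).round(1),"across",(np.percentile(X@nn,[.5,99.5])*1000).round(1),"expect along -70..46, across -38..38", cv2.minAreaRect((X*1000).astype(np.float32)))
E
```

```text
clock: 22.42
tcp_pos: [0.5779, -0.1722, 0.3]
tcp_rot: [0.416, 0.706, -0.278, 0.501]
contact_force: [0.0, 0.4, -1.7]
finger_gap: 0.242
grasp_force: 60.0
wrist1 floor z 2.6 1792 floor x [-56.    4.7] floor y [-14.9  14.3]
   wall y hist {-30: 0, -27: 0, -24: 0, -21: 103, -18: 306, -15: 0, -12: 0, -9: 0, -6: 0, -3: 0, 0: 0, 3: 0, 6: 0, 9: 0, 12: 171, 15: 246, 18: 0, 21: 0, 24: 0, 27: 0}
   stop x hist {-15: 57, -12: 54, -9: 48, -6: 54, -3: 51, 0: 51, 3: 177, 6: 7, 9: 0, 12: 0}
side0 floor z 1.3 51 floor x [-62.9  -0.2] floor y [-19.2  15.6]
   wall y hist {-30: 0, -27: 0, -24: 0, -21: 36, -18: 19, -15: 0, -12: 0, -9: 0, -6: 0, -3: 0, 0: 0, 3: 0, 6: 0, 9: 0, 12: 27, 15: 27, 18: 1, 21: 0, 24: 0, 27: 0}
   stop x hist {-15: 6, -12: 8, -9: 9, -6: 6, -3: 23, 0: 10, 3: 3, 6: 0, 9: 0, 12: 0}
top0 floor z 1.2 81 floor x [-56.6   5.2] floor y [-16.8  16.9]
   wall y hist {-30: 0, -27: 0, -24: 0, -21: 0, -18: 17, -15: 9, -12: 0, -9: 0, -6: 0, -3: 0, 0: 1, 3: 0, 6: 0, 9: 0, 12: 0, 15: 18, 18: 4, 21: 0, 24: 0, 27: 0}
   stop x hist {-15: 4, -12: 5, -9: 2, -6: 3, -3: 3, 0: 8, 3: 11, 6: 3, 9: 0, 12: 0}
wrist1 base along [-60.9  52.2] across [-37.8  33.7] expect along -70..46, across -38..38 ((-3.8213157653808594, 3.15911865234375), (73.21392059326172, 114.34771728515625), 32.78804016113281)
side0 base along [-70.9  44.7] across [-39.9  35.6] expect along -70..46, across -38..38 ((-8.664607048034668, 9.896049499511719), (77.13219451904297, 116.92601013183594), 32.84296417236328)
top0 base along [-64.9  50.6] across [-38.4  37.2] expect along -70..46, across -38..38 ((-4.321226119995117, 6.2673187255859375), (76.39507293701172, 116.35670471191406), 32.9062614440918)
```

```bash
cat >> plan.py <<'E'
TtR=TtR@Ro.from_euler('x',np.radians(-2)).as_matrix()
xc,zc=restaxes(-57.4,40);yc=np.cross(zc,xc);Bc=np.c_[xc,yc,zc]
C=np.array([.515,.306,.062])+Bc@np.array([.003,-.001,.0017])
def inrest(dx,dz,dy=0):  # shoulder at channel coords (dx,dy,dz)
    return tool_for(C+Bc@np.array([dx,dy,dz])-Bc@np.array([.0575,0,0]),Bc)
E
python3 - <<'E'
from plan import *
p,R,s=cur();P,Q=inrest(-.006,.05);print("C",C.round(4),"target",P.round(4),"toolz",Q[:,2].round(3),"toolx",Q[:,0].round(3))
print(s["qpos"].round(2),ik(P,Q,s["qpos"],15).round(2))
steps(P,Q,4)
rv=Ro.from_matrix(R.T@Q).as_rotvec()
for k in range(1,5):
    O,T=therm(p+(P-p)*k/4,R@Ro.from_rotvec(rv*k/4).as_matrix());print(k,"tip",(O+T@[.1175,0,.01]).round(3),"O",O.round(3))
E
```

```text
C [0.516  0.3026 0.0614] target [0.4955 0.3342 0.1676] toolz [-0.162  0.301 -0.94 ] toolx [ 0.477 -0.81  -0.342]
[ 0.06  0.28 -0.46  2.06  1.49  1.31 -0.72] [-0.39  0.47 -0.03  1.5  -0.35  1.22 -2.9 ]
call 1 shift [ 0.0732  0.0446 -0.101 ] rot deg [31.7  -0.19 31.74] |rot| 44.9
call 2 shift [ 0.0698 -0.0552 -0.0981] rot deg [31.7  -0.19 31.74] |rot| 44.9
call 3 shift [ 0.0175 -0.1229 -0.0463] rot deg [31.7  -0.19 31.74] |rot| 44.9
call 4 shift [-0.0532 -0.1189  0.0243] rot deg [31.7  -0.19 31.74] |rot| 44.9
1 tip [ 0.605 -0.033  0.124] O [ 0.567 -0.05   0.234]
2 tip [0.623 0.068 0.111] O [0.551 0.073 0.203]
3 tip [0.609 0.149 0.097] O [0.531 0.195 0.173]
4 tip [0.559 0.235 0.073] O [0.507 0.317 0.14 ]
```

```bash
python3 - <<'E'
from plan import *
p,R,s=cur();P,Q=inrest(-.006,.09);print(P.round(3),ik(P,Q,s["qpos"],8).round(2))
steps(P,Q,4)
E
```

```text
[0.509 0.313 0.198] [-0.35  0.45 -0.02  1.44 -0.35  1.3  -2.88]
call 1 shift [ 0.0638  0.0451 -0.0976] rot deg [31.7  -0.19 31.74] |rot| 44.9
call 2 shift [ 0.0625 -0.0485 -0.0968] rot deg [31.7  -0.19 31.74] |rot| 44.9
call 3 shift [ 0.0148 -0.1138 -0.0496] rot deg [31.7  -0.19 31.74] |rot| 44.9
call 4 shift [-0.0514 -0.1127  0.0166] rot deg [31.7  -0.19 31.74] |rot| 44.9
```

```bash
python3 -m creep '[[[0.0128,0.009,-0.0195,6.34,0,6.35,0],[0.0255,0.018,-0.039,12.68,-0.1,12.7,0],[0.0383,0.027,-0.0585,19.02,-0.1,19.04,0],[0.051,0.036,-0.078,25.36,-0.15,25.4,0],[0.0638,0.0451,-0.0976,31.7,-0.19,31.74,0]]]' && python3 -m creep '[[[0.0125,-0.0097,-0.0194,6.34,0,6.35,0],[0.025,-0.0194,-0.0387,12.68,-0.1,12.7,0],[0.0375,-0.029,-0.058,19.02,-0.1,19.04,0],[0.05,-0.0388,-0.0774,25.36,-0.15,25.4,0],[0.0625,-0.0485,-0.0968,31.7,-0.19,31.74,0]]]' && python3 -m creep '[[[0.003,-0.0228,-0.01,6.34,0,6.35,0],[0.006,-0.0455,-0.02,12.68,-0.1,12.7,0],[0.009,-0.0683,-0.03,19.02,-0.1,19.04,0],[0.012,-0.091,-0.04,25.36,-0.15,25.4,0],[0.0148,-0.1138,-0.0496,31.7,-0.19,31.74,0]]]'
python3 -c "
from plan import *
p,R,s=cur();print(s['qpos'].round(2));steps(*inrest(-.006,.09),1)"
```

```text
clock: 23.05
tcp_pos: [0.5608, -0.0496, 0.2732]
tcp_rot: [0.711, 0.464, -0.313, 0.426]
contact_force: [0.3, 0.6, -0.9]
finger_gap: 0.237
grasp_force: 60.1
clock: 23.68
tcp_pos: [0.541, 0.0517, 0.2449]
tcp_rot: [0.878, 0.188, -0.319, 0.302]
contact_force: [0.6, -0.9, -3.9]
finger_gap: 0.238
grasp_force: 60.1
clock: 24.3
tcp_pos: [0.5135, 0.169, 0.2175]
tcp_rot: [0.942, -0.152, -0.268, 0.13]
contact_force: [-0.5, 0.3, -0.9]
finger_gap: 0.238
grasp_force: 60.1
[-0.45  0.79  0.26  0.95 -0.15  2.02 -2.13]
call 1 shift [-0.0456 -0.1374 -0.0054] rot deg [36.17  1.45 34.  ] |rot| 49.7
```

```bash
python3 -m creep '[[[-0.006,-0.02,-0.01,5,0,5,0],[-0.015,-0.05,-0.02,12,0.5,12,0],[-0.025,-0.08,-0.02,21,1,20,0],[-0.035,-0.11,-0.012,29,1.2,27,0],[-0.0456,-0.137,-0.0054,36.1,1.45,34,0]]]'&& python3 -m creep '[[[0,0,0,0,0,0,0],[0,0,0,0,0,0,0],[0,0,0,0,0,0,0],[0,0,0,0,0,0,0],[0,0,0,0,0,0,0]]]'
python3 -c "
from plan import *
p,R,s=cur();print(s['qpos'].round(2));steps(*inrest(-.006,.09),1)"
```

```text
clock: 24.92
tcp_pos: [0.5089, 0.312, 0.1987]
tcp_rot: [0.856, -0.487, -0.147, -0.09]
contact_force: [-0.7, -0.1, -1.1]
finger_gap: 0.24
grasp_force: 60.0
clock: 25.55
tcp_pos: [0.5093, 0.3117, 0.1982]
tcp_rot: [0.857, -0.485, -0.148, -0.088]
contact_force: [-0.8, 0.2, -0.4]
finger_gap: 0.241
grasp_force: 60.0
[-0.6   0.47  0.34  1.44 -0.5   1.36 -2.76]
call 1 shift [-0.0007 -0.0004  0.0002] rot deg [ 0.5  -0.17  0.55] |rot| 0.8
```

```bash
python3 - <<'E'
from plan import *
from proj import *
from bench import optics
for n in("side","top","wrist"):
    i,d=optics.get_image(n);c=optics.calibration(n)
    np.savez(f"{n}5.npz",p=i,d=d,T=c["T"],f=240/np.tan(np.radians(c["vertical_fov"]/2)),cx=c["cx"],cy=c["cy"])
    if n=="side":a=cv2.resize(i[230:400,140:310,::-1],(400,400),interpolation=2)
    if n=="wrist":b=cv2.resize(i[...,::-1],(400,300))
im=np.zeros((400,800,3),np.uint8);im[:,:400]=a;im[:300,400:]=b;cv2.imwrite("pics/m5.png",cv2.convertScaleAbs(im,alpha=1.3))
p,R,s=cur();O,T=therm(p,R)
# where is the thermometer, and the rest, in the channel frame (about C), per camera
for n in("wrist5","side5","top5"):
    c=load(n);P=cloud(c);Q=((P-C)@Bc)*1000
    m=(abs(Q[...,1])<30)&(Q[...,0]>-62)&(Q[...,0]<25)&(abs(Q[...,2])<25);Z=Q[m]
    fl=Z[(abs(Z[:,1])<9)&(Z[:,0]<-8)&(Z[:,0]>-55)&(abs(Z[:,2])<6)]
    w=Z[(Z[:,2]>7)&(Z[:,2]<18)&(Z[:,0]<-8)&(Z[:,0]>-55)]
    wp,wn=w[w[:,1]>0],w[w[:,1]<0]
    st=Z[(Z[:,0]>-10)&(Z[:,2]>5)&(Z[:,2]<18)&(abs(Z[:,1])>7.5)&(abs(Z[:,1])<14)]
    print(n,"floor",len(fl),fl.mean(0).round(1) if len(fl) else "","walls y",len(wn),len(wp),(np.percentile(wn[:,1],[5,95]).round(1) if len(wn) else 0),(np.percentile(wp[:,1],[5,95]).round(1) if len(wp) else 0),"stop x",len(st),(np.percentile(st[:,0],[10,50,90]).round(1) if len(st) else ""))
c=load("wrist5");Q=((cloud(c)-O)@T)*1000
m=(abs(Q[...,1])<16)&(Q[...,0]>-10)&(Q[...,0]<50)&(abs(Q[...,2]-20)<4);Z=Q[m];print("display in therm frame: y",np.percentile(Z[:,1],[2,98]).round(1),"z",np.median(Z[:,2]).round(1),"slopes deg",np.degrees(np.linalg.lstsq(np.c_[Z[:,:2],np.ones(len(Z))],Z[:,2],rcond=None)[0][:2]).round(2))
E
```

```text
wrist5 floor 0  walls y 94 0 [-16.5 -15.8] 0 stop x 0 
side5 floor 47 [-36.2   2.6  -0.5] walls y 43 42 [-18.3 -14.8] [14.5 18.3] stop x 22 [-6.  -3.8 -2.1]
top5 floor 0  walls y 0 0 0 0 stop x 0 
display in therm frame: y [-10.8  10.1] z 20.7 slopes deg [-0.56  2.08]
```

View pics/m5.png

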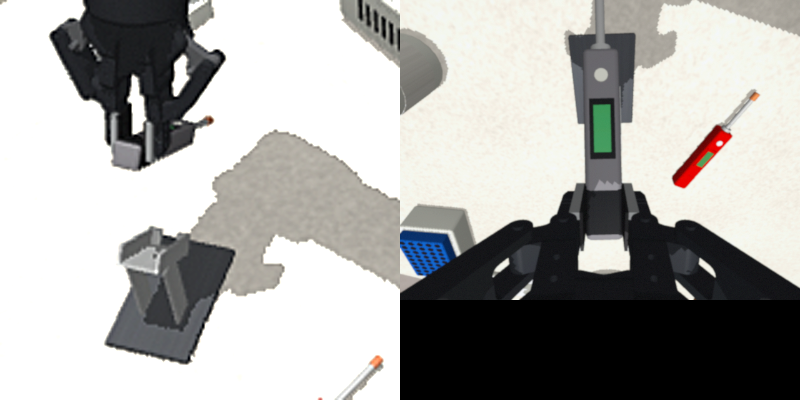

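The side crop shows the channel at crop (155,250), with the thermometer above it display up. The wrist view shows it aligned with the rest below. I'll drop the roll correction, since it was depth noise, and lower with the shoulder 10 mm short of the stop.

```bash
sed -i "/TtR=TtR@Ro.from_euler('x'/d" plan.py; python3 -c "
from plan import *
p,R,s=cur();P,Q=inrest(-.010,.015);print(P.round(3),ik(P,Q,s['qpos'],3).round(2));steps(P,Q,1);steps(*inrest(-.010,0),1,P,Q)"
```

```text
[0.482 0.356 0.143] [-0.67  0.51  0.32  1.52 -0.52  1.25 -2.79]
call 1 shift [-0.03    0.0008  0.069 ] rot deg [-1.35 -0.1  -0.14] |rot| 1.4
call 1 shift [-0.0051  0.      0.0141] rot deg [0. 0. 0.] |rot| 0.0
```

```bash
python3 -m creep '[[[-0.008,0,0.018,-0.7,0,0,0],[-0.016,0,0.036,-1.35,-0.1,-0.1,0],[-0.024,0.0005,0.054,-1.35,-0.1,-0.1,0],[-0.03,0.0008,0.069,-1.35,-0.1,-0.1,0],[-0.03,0.0008,0.069,-1.35,-0.1,-0.1,0]]]'&& python3 -m creep '[[[0,0,0,0,0,0,0],[0,0,0,0,0,0,0],[0,0,0,0,0,0,0],[0,0,0,0,0,0,0],[0,0,0,0,0,0,0]]]'
python3 - <<'E'
from plan import *
from proj import *
from bench import optics
p,R,s=cur();O,T=therm(p,R);print(s["qpos"].round(2),"shoulder in channel mm",((O+T@[.0575,0,0]-C)@Bc*1000).round(1),s["contact_force"].round(2),s["ft_torque"].round(2));steps(*inrest(-.010,-.001),1)
i,d=optics.get_image("side");j,_=optics.get_image("wrist")
a=cv2.resize(i[265:365,165:265,::-1],(400,400),interpolation=2);b=cv2.resize(j[:300,120:520,::-1],(400,300))
im=np.zeros((400,800,3),np.uint8);im[:,:400]=a;im[:300,400:]=b;cv2.imwrite("pics/m6.png",cv2.convertScaleAbs(im,alpha=1.3))
E
```

```text
clock: 26.32
tcp_pos: [0.4794, 0.3572, 0.142]
tcp_rot: [0.859, -0.481, -0.156, -0.077]
contact_force: [0.5, -0.2, -0.8]
finger_gap: 0.235
grasp_force: 60.0
clock: 26.95
tcp_pos: [0.4818, 0.3559, 0.1437]
tcp_rot: [0.859, -0.482, -0.155, -0.078]
contact_force: [0.3, 0.3, -1.3]
finger_gap: 0.242
grasp_force: 60.0
[-0.67  0.51  0.31  1.52 -0.52  1.25 -2.79] shoulder in channel mm [-10.3  -0.1  15.1] [ 0.35  0.3  -1.32] [-0.28 -0.23  0.04]
call 1 shift [-0.0053 -0.      0.0152] rot deg [-0.02  0.01 -0.04] |rot| 0.0
```

View pics/m6.png

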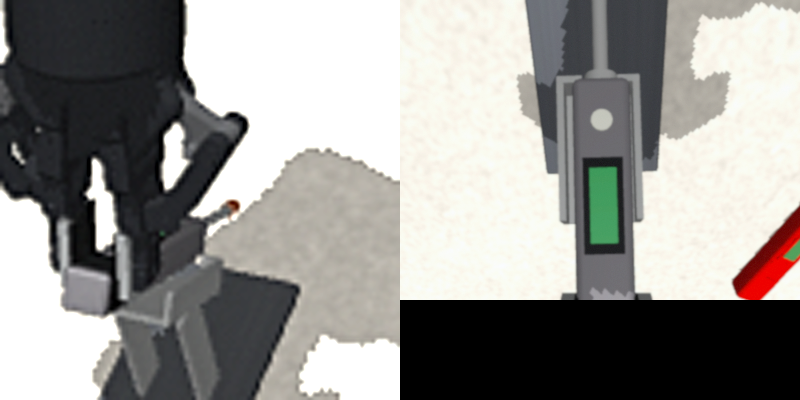

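The wrist crop shows the barrel (columns 577–633) between the channel walls (558–570 and 634–643), about 1.5 mm to the right, with the stop ring at row 75 ahead of the shoulder. I'll lower with a small nudge left.

```bash
python3 -m creep '[[[-0.001,-0.0015,0.004,0,0,0,0],[-0.0025,-0.0015,0.0075,0,0,0,0],[-0.0035,-0.0015,0.0105,0,0,0,0],[-0.0044,-0.0015,0.0126,0,0,0,0],[-0.0044,-0.0015,0.0126,0,0,0,0]]]'&& python3 -m creep '[[[0,0,0,0,0,0,0],[0,0,0,0,0,0,0],[0,0,0,0,0,0,0],[0,0,0,0,0,0,0],[0,0,0,0,0,0,0]]]'
python3 -c "
from plan import *
p,R,s=cur();O,T=therm(p,R);print('shoulder in channel mm',((O+T@[.0575,0,0]-C)@Bc*1000).round(1),(Bc.T@s['contact_force']).round(2),s['ft_torque'].round(2));print((R.T@xc).round(3),(R.T@zc).round(3))"
```

```text
clock: 27.68
tcp_pos: [0.4781, 0.3641, 0.133]
tcp_rot: [0.859, -0.482, -0.155, -0.078]
contact_force: [0.0, -0.3, -0.6]
finger_gap: 0.24
grasp_force: 60.0
clock: 28.3
tcp_pos: [0.4784, 0.3639, 0.1332]
tcp_rot: [0.859, -0.482, -0.155, -0.078]
contact_force: [-0.5, -0.1, -1.0]
finger_gap: 0.238
grasp_force: 60.0
shoulder in channel mm [-10.1   1.4   1.6] [ 0.53 -0.45 -0.87] [-0.36 -0.25 -0.01]
[ 0.939 -0.024  0.343] [ 0.343 -0.001 -0.939]
```

```bash
python3 -m creep '[[[-0.0003,0,0.0009,0,0,0,0],[-0.0005,0,0.0014,0,0,0,0],[-0.0007,0,0.0019,0,0,0,0],[-0.0007,0,0.0019,0,0,0,0],[-0.0007,0,0.0019,0,0,0,0]]]'; python3 -c "
from plan import *
p,R,s=cur();O,T=therm(p,R);print('shoulder',((O+T@[.0575,0,0]-C)@Bc*1000).round(1),(Bc.T@s['contact_force']).round(2),s['ft_torque'].round(2))"
python3 -m creep '[[[-0.0002,0,0.0005,0,0,0,0],[-0.0003,0,0.0009,0,0,0,0],[-0.0003,0,0.0009,0,0,0,0],[-0.0003,0,0.0009,0,0,0,0],[-0.0003,0,0.0009,0,0,0,0]]]'; python3 -c "
from plan import *
p,R,s=cur();O,T=therm(p,R);print('shoulder',((O+T@[.0575,0,0]-C)@Bc*1000).round(1),(Bc.T@s['contact_force']).round(2),s['ft_torque'].round(2))"
```

```text
clock: 28.92
tcp_pos: [0.4777, 0.365, 0.1316]
tcp_rot: [0.859, -0.482, -0.155, -0.078]
contact_force: [-0.0, 0.4, -0.9]
finger_gap: 0.24
grasp_force: 60.0
shoulder [-10.    1.3  -0.4] [ 0.29  0.23 -0.92] [-0.34 -0.24  0.06]
clock: 29.55
tcp_pos: [0.4774, 0.3655, 0.1309]
tcp_rot: [0.859, -0.482, -0.155, -0.078]
contact_force: [0.4, 0.2, -0.6]
finger_gap: 0.237
grasp_force: 60.0
shoulder [-10.    1.3  -1.4] [ 0.45  0.47 -0.44] [-0.31 -0.27  0.01]
```

```bash
for k in 1; do python3 -m creep '[[[-0.0002,0,0.0005,0,0,0,0],[-0.0003,0,0.0009,0,0,0,0],[-0.0003,0,0.0009,0,0,0,0],[-0.0003,0,0.0009,0,0,0,0],[-0.0003,0,0.0009,0,0,0,0]]]' >/dev/null; python3 -c "
from plan import *
p,R,s=cur();O,T=therm(p,R);print('shoulder',((O+T@[.0575,0,0]-C)@Bc*1000).round(1),(Bc.T@s['contact_force']).round(2),s['ft_torque'].round(2))"; done
python3 -m creep '[[[-0.0002,0,0.0005,0,0,0,0],[-0.0003,0,0.0009,0,0,0,0],[-0.0003,0,0.0009,0,0,0,0],[-0.0003,0,0.0009,0,0,0,0],[-0.0003,0,0.0009,0,0,0,0]]]' >/dev/null; python3 - <<'E'
from plan import *
from bench import optics
import cv2
p,R,s=cur();O,T=therm(p,R);print('shoulder',((O+T@[.0575,0,0]-C)@Bc*1000).round(1),(Bc.T@s['contact_force']).round(2),s['ft_torque'].round(2))
j,_=optics.get_image("wrist");i,_=optics.get_image("side")
cv2.imwrite("pics/w7.png",cv2.convertScaleAbs(np.hstack([cv2.resize(i[265:365,165:265,::-1],(400,400),interpolation=2),cv2.resize(j[0:260,190:450,::-1],(400,400),interpolation=2)]),alpha=1.3))
E
```

```text
shoulder [-10.    1.5  -1.9] [-0.57 -1.05  2.54] [-0.59 -0.05  0.04]
shoulder [-10.    1.6  -2.2] [-2.56 -1.19  6.16] [-0.77  0.11  0.12]
```

View pics/w7.png

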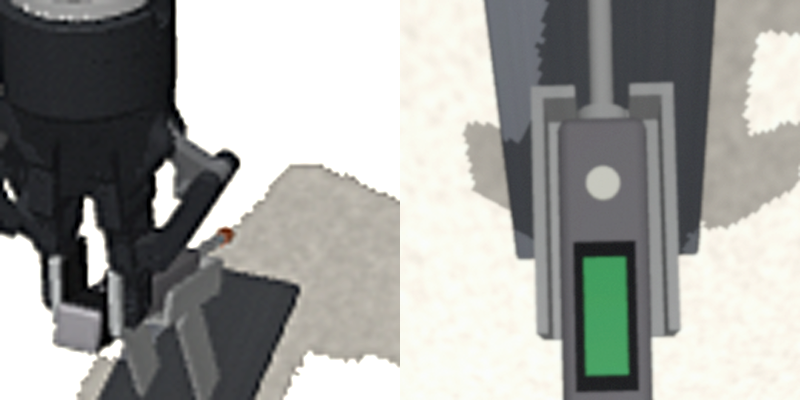

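The wrist crop shows the barrel (563–643) centred between the walls on the floor of the channel, and the stem in the slot. The stop's inner face is at row ~97 and the barrel front at ~120. The floor contact force is about 6 N, so I'll ease off and slide toward the stop.

```bash
python3 -m creep '[[[0.0003,0,-0.0006,0,0,0,0],[0.0014,0,-0.0002,0,0,0,0],[0.0027,0,0.0002,0,0,0,0],[0.0040,0,0.0007,0,0,0,0],[0.0050,0,0.0011,0,0,0,0]]]' >/dev/null; python3 -c "
from plan import *
p,R,s=cur();O,T=therm(p,R);print('shoulder',((O+T@[.0575,0,0]-C)@Bc*1000).round(1),(Bc.T@s['contact_force']).round(2))"
python3 -m creep '[[[0.0005,0,0.0002,0,0,0,0],[0.001,0,0.0004,0,0,0,0],[0.0015,0,0.0006,0,0,0,0],[0.0019,0,0.0007,0,0,0,0],[0.0019,0,0.0007,0,0,0,0]]]' >/dev/null; python3 -c "
from plan import *
p,R,s=cur();O,T=therm(p,R);print('shoulder',((O+T@[.0575,0,0]-C)@Bc*1000).round(1),(Bc.T@s['contact_force']).round(2))"
```

```text
shoulder [-5.5  2.1 -2.1] [-2.2  -0.33  5.79]
shoulder [-3.2  1.9 -2.1] [-2.94 -0.4   4.91]
```

```bash
python3 -m creep '[[[0.0003,0,-0.0001,0,0,0,0],[0.0008,0,0.0001,0,0,0,0],[0.0011,0,0.0002,0,0,0,0],[0.0011,0,0.0002,0,0,0,0],[0.0011,0,0.0002,0,0,0,0]]]' >/dev/null; python3 -c "
from plan import *
p,R,s=cur();O,T=therm(p,R);print('shoulder',((O+T@[.0575,0,0]-C)@Bc*1000).round(1),(Bc.T@s['contact_force']).round(2))"
python3 -m creep '[[[0.0005,0,0.0002,0,0,0,0],[0.0009,0,0.0003,0,0,0,0],[0.0009,0,0.0003,0,0,0,0],[0.0009,0,0.0003,0,0,0,0],[0.0009,0,0.0003,0,0,0,0]]]' >/dev/null; python3 -c "
from plan import *
p,R,s=cur();O,T=therm(p,R);print('shoulder',((O+T@[.0575,0,0]-C)@Bc*1000).round(1),(Bc.T@s['contact_force']).round(2))"
```

```text
shoulder [-2.8  1.9 -2.1] [-3.5  -0.56  7.3 ]
shoulder [-2.7  1.9 -2.2] [-4.64 -0.33  6.77]
```

```bash
python3 -m creep '[[[0.0002,0,-0.0004,0,0,0,0],[0.0002,0,-0.0004,0,0,0,0],[0.0002,0,-0.0004,0,0,0,0.3],[0.0002,0,-0.0004,0,0,0,0.4],[0.0002,0,-0.0004,0,0,0,0.6]]]' 20 && python3 -m creep '[[[0,0,0,0,0,0,0.6],[0,0,0,0,0,0,0.7],[0,0,0,0,0,0,0.7],[0,0,0,0,0,0,0.7],[0,0,0,0,0,0,0.7]]]'
python3 - <<'E'
from bench import optics
import cv2,numpy as np
j,_=optics.get_image("wrist");i,_=optics.get_image("side")
cv2.imwrite("pics/w8.png",cv2.convertScaleAbs(np.hstack([cv2.resize(i[265:365,165:265,::-1],(300,300),interpolation=2),cv2.resize(j[:,:,::-1],(400,300),interpolation=2)]),alpha=1.3))
E
```

```text
clock: 34.02
tcp_pos: [0.4802, 0.3596, 0.1237]
tcp_rot: [0.859, -0.482, -0.155, -0.078]
contact_force: [0.5, -0.7, 0.8]
finger_gap: 0.59
grasp_force: 0.0
clock: 34.65
tcp_pos: [0.4808, 0.3597, 0.1245]
tcp_rot: [0.859, -0.482, -0.155, -0.078]
contact_force: [-0.3, 0.2, 0.4]
finger_gap: 0.701
grasp_force: 0.0
```

View pics/w8.png

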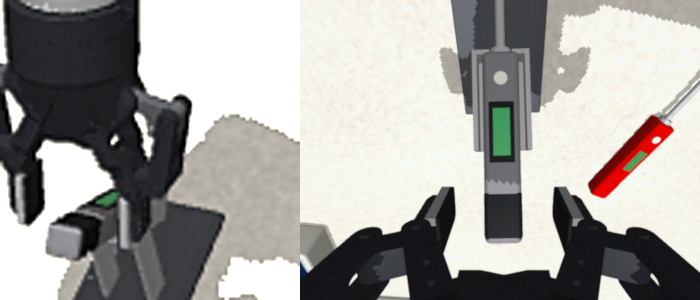

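The thermometer lies in the channel against the stop (barrel front at wrist crop (500,55), stem through the slot), and the fingers are clear on both sides. Now I'll retreat along the tool axis. I've used all 10 viewings, so the last check is numeric.

```bash
python3 -m creep '[[[0,0,-0.015,0,0,0,0.7],[0,0,-0.035,0,0,0,0.7],[0,0,-0.06,0,0,0,0.7],[0,0,-0.09,0,0,0,0.7],[0,0,-0.12,0,0,0,0.7]]]' && python3 -m creep '[[[0,0,0,0,0,0,0.7],[0,0,0,0,0,0,0.7],[0,0,0,0,0,0,0.7],[0,0,0,0,0,0,0.7],[0,0,0,0,0,0,0.7]]]'
python3 - <<'E'
from plan import *
from h import *
from bench import optics
for n in("wrist","side"):
    i,d=optics.get_image(n);c=optics.calibration(n);c=dict(p=i,d=d,T=c["T"],f=240/np.tan(np.radians(c["vertical_fov"]/2)),cx=c["cx"],cy=c["cy"])
    P=cloud(c);Q=(P-C)@Bc*1000;hsv=cv2.cvtColor(i,cv2.COLOR_RGB2HSV)
    near=(abs(Q[...,1])<25)&(Q[...,0]>-130)&(Q[...,0]<80)&(Q[...,2]>-10)&(Q[...,2]<35)
    g=near&(abs(hsv[...,0].astype(int)-65)<20)&(hsv[...,1]>90);o=near&(hsv[...,0]<14)&(hsv[...,1]>90)
    print(n,"green in channel",g.sum(),Q[g].mean(0).round(1) if g.any() else "","(expect x~-50,y~0,z~20)  foot",o.sum(),Q[o].mean(0).round(1) if o.any() else "","(expect x~55,z~10)")
    D=Q[near&(abs(Q[...,1])<9)&(Q[...,0]>-85)&(Q[...,0]<-8)&(abs(Q[...,2]-20)<6)]
    if len(D)>50:print("  display slopes",np.degrees(np.linalg.lstsq(np.c_[D[:,:2],np.ones(len(D))],D[:,2],rcond=None)[0][:2]).round(2))
E
```

```text
clock: 35.38
tcp_pos: [0.5043, 0.325, 0.2394]
tcp_rot: [0.859, -0.482, -0.154, -0.079]
contact_force: [0.2, 0.3, -0.1]
finger_gap: 0.698
grasp_force: 0.0
clock: 36.0
tcp_pos: [0.5033, 0.3258, 0.2368]
tcp_rot: [0.859, -0.482, -0.155, -0.078]
contact_force: [0.0, -0.1, 0.6]
finger_gap: 0.704
grasp_force: 0.0
wrist green in channel 787 [-52.3   1.8  20.1] (expect x~-50,y~0,z~20)  foot 151 [51.6  1.7 12.6] (expect x~55,z~10)
  display slopes [-0.    3.67]
side green in channel 34 [-55.6   1.3  20.5] (expect x~-50,y~0,z~20)  foot 9 [48.1 -2.  11.4] (expect x~55,z~10)
  display slopes [-0.02  2.9 ]
```

The thermometer is seated: shoulder at the stop, parallel to the floor of the channel. Handing in.

```bash
python3 -c "
from bench import workorder
print(workorder.finish_job())"
```

```text
the job is handed in; nothing more can be done
None
```

I touched the three circles back, middle, front with about 1.5 N, holding each for over a second. The thermometer now lies released in the rest's channel, shoulder at the stop and stem through the slot. I handed the job in at about 36 s, with no result reported back. At the front circle the side camera did not pick up the foot, so that position rests on the arm's own readings.

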